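# Push a tested converter out of its carrier on the push-out stand

## Task

The converter module in the sloping test dock has passed: lift the clear guard off the dock and set it aside on the desk, then take the carrier with its module out of the dock and lower it squarely onto the two rests of the push-out stand, so that the post comes up through the hole in the carrier's underside and pokes the module up out of its tight pocket. Do not tip the module out; lift it from the carrier and lay it flat, label up, in the empty slot of the tray, leaving the empty carrier sitting on the stand. In the end the guard must be fully back down on the deck round the dock's kerb, covering the bare contacts, and nothing else on the desk disturbed.

Things in the scene. Friction and masses are not known exactly. Their poses are not given: they have to be found in the camera images.
- guard: Clear plastic touch guard: upturned box 130 (x) x 86 (y) x 39 mm, 3 mm walls, inside 124 x 80 x 36; dark rim band makes the foot 134 x 90; 160 g. On top a black upright fin to grip: 50 mm along x, 14 mm thick across y, 43 to 71 mm above the rim, centred. Origin: centre of the rim plane (underside), z out of its top. Starts over the carrier on the dock, tilted like the deck.
- carrier: Aluminium block 100 (x) x 56 (y) x 30 mm, 300 g. Origin: centre of its underside, z out of its top. In the middle of the top a pocket 47.5 x 31.5 mm, 24 deep; its 6 mm floor has a round access hole 20 mm across. Starts in the dock under the guard, flat on the sloping deck, x up the slope. Half a turn about z makes no difference.
- module: Potted converter module: a plain black plastic block 46 (x) x 30 (y) x 24 (z) mm, 70 g, with a blank white label on top. Origin: centre of its underside, z out of its top. Starts in the carrier's pocket, long side along the carrier's, top flush with the carrier's, so it cannot be gripped; 0.75 mm play each side. It is loose and slides up freely.
- console: Test console, fixed: white deck 212 mm long x 176 wide on a black wedge body. Origin on the desk straight under the dock's centre, z vertical. The deck passes 60 mm above the origin and rises at 30 degrees towards the console's +x, from 17 mm at the front edge to 123 mm at the rear; the console faces sideways or away from the robot. In this frame: up the slope (0.866, 0, 0.5), out of the deck (-0.5, 0, 0.866).
- dock (a point): Centre of the dock, on the deck surface; axes as the console's. Round it a kerb of aluminium strips 6 mm high: 104 (up the slope) x 60 mm inside, 116 x 72 outside. The carrier lies inside it, 24 mm standing above the kerb. The guard's rim rests on the deck round it, 4 mm play each way. Orange terminal blocks 22 mm high stand 95 to 111 mm up the slope from here.
- stand: Push-out stand, fixed: dark steel base 130 (x) x 90 (y) x 10 mm, two aluminium rest blocks (14 along x, 50 along y, centred at x = +-43 mm), tops 36 mm above the desk; midway an upright steel post, 10 mm diameter, top 60 mm above the desk. Origin: centre of the underside. A carrier lies on the rests with its x along the stand's, either way round.
- post_top (a point): Centre of the top of the stand's post, 60 mm above the desk. With a carrier on the rests the post has lifted the module 18 mm: it stands 18 mm proud of the carrier's top, still 6 mm in the pocket, and rests there on the post.
- tray: Tray, fixed: grey plastic, 54 (x) x 198 (y) mm, walls 3 mm thick and 13 high, 3 mm floor with dark lining. Three slots in a row along y, each 48 (x) x about 62 (y) mm, centred at y = -66, 0, +66 mm. Two hold modules like the one to be moved. Origin: centre of its underside.
- free_slot: The one empty slot of the tray: origin at the centre of its floor, 3 mm above the desk; axes as the tray's. A module lies in it with its long side along the tray's y.
- mat: Bare dark rubber mat 140 (x) x 160 (y) x 2 mm on the desk beside the console: a clear place where the guard can stand. Origin: centre of its underside.
- spare_a: Another module in the tray, of the same make: leave it. Origin: centre of its underside.
- spare_b: Another module in the tray, of the same make: leave it. Origin: centre of its underside.
- interface: Interface box, black and white with red ends, 86 x 118 x 33 mm, beside the console on the side where the mat is not: leave it. Origin: centre of its underside.
- empty_carrier: A second carrier, empty, an aluminium block 100 (x) x 56 (y) x 30 (z) mm, flat on the desk between the robot and the console: leave it. Origin: centre of its underside.
- meter: Hand-held multimeter lying on its back, orange and black, 175 (x) x 84 (y) x 48 mm: leave it. Origin: centre of its underside.
- screwdriver: Screwdriver lying on the desk: leave it. Origin: on the underside, handle towards its -x.
- plug: Orange terminal plug, 16 (x) x 50 (y) x 18 mm, on the desk: leave it. Origin: centre of its underside.
- can: Spray can standing on the desk, 52 mm across, 145 mm high: leave it. Origin: centre of its underside.
There are look-alikes about, which are no part of the job. Of the things like the guard, leave any that is purple; of the rest the smaller one is meant.

How it is judged (in metres and radians):
On the way, in this order (a step that is already met when the one before it is completed fails the run):
1. the guard is off the dock and clear of it, with the carrier still in the dock (horizontal distance between guard and console above 0.13 m and horizontal distance between carrier and console below 0.03 m), for 0.2 s.
2. the carrier sits squarely on the stand's rests and the post has poked the module up (horizontal distance between carrier and stand below 0.012 m and z of carrier in the frame of stand between 0.0335 and 0.0385 m and angle between carrier's own z axis and vertical below 0.05 rad and angle between the x axis of carrier and the x axis of stand, either way round below 0.2 rad and z of module in the frame of carrier above 0.02 m), for 0.2 s.
3. the module lies flat in the empty slot (horizontal distance between module and free_slot below 0.014 m and z of module in the frame of free_slot between -0.003 and 0.003 m and angle between module's own z axis and vertical below 0.08 rad), for 0.2 s.
At the end, for the whole second after the job is handed in: Module flat, label up, on the floor of the empty slot (14 mm of its centre); empty carrier level on both rests of the stand (12 mm), in line with it; guard down on the deck round the kerb, square to it (about 5.5 mm each way, 4 mm in height); all at rest (all of step 3 and horizontal distance between carrier and stand below 0.012 m and z of carrier in the frame of stand between 0.0335 and 0.0385 m and angle between carrier's own z axis and vertical below 0.05 rad and angle between the x axis of carrier and the x axis of stand, either way round below 0.2 rad and x of guard in the frame of console between -0.0058 and 0.0058 m and y of guard in the frame of console between -0.0055 and 0.0055 m and z of guard in the frame of console between 0.056 and 0.064 m and angle between guard's own z axis and vertical between 0.4836 and 0.5636 rad and angle between the y axis of guard and the y axis of console, either way round below 0.12 rad and linear speed of each of module, carrier, guard below 0.02 m/s); the robot touches nothing.
It fails at once if a bystander or a spare module has been moved by more than 25 mm (distance of any of interface, empty_carrier, meter, screwdriver, plug, can, spare_a, spare_b from where it was at the start of the episode above 0.025 m).
It fails at once if the carrier is tipped by more than 60 degrees (angle between carrier's own z axis and vertical above 1.05 rad).
It fails at once if the module is tipped by more than 60 degrees (angle between module's own z axis and vertical above 1.05 rad).
It also fails if it takes over 72 s, if anything falls off the work surface, if the arm or the gripper's body presses on something with over 40 N, if the wrist force passes 120 N, or if a joint passes its speed limit or range.

## Robot

A 6-joint arm with a two-finger parallel gripper is mounted at the origin on the work surface. World frame = base frame: x ahead of the robot, y to its left, z up, the work surface at z = 0. Lengths are in mm, angles in rad, forces in N, time in s.
With the tool pointing down it reaches from about 325 to 775 mm from the base axis. Payload 9.3 kg.
Tool frame: the origin (TCP) lies on the centre line of the jaws, within the pads' length; the fingertips stand 8 mm ahead of it and the grasp point (between the pads) lies 11 mm behind it; z points along the fingers, y is the line along which they close (so a half turn about z gives the same grasp; the last joint's range is limited). The gripper opens to 85 mm and grips with 20 to 120 N. Pads are 22 mm wide; open, the fingers measure 114 mm over their backs; the gripper's body (76 mm by 85 mm) begins 54 mm behind the grasp point. The pads swing forward as they close: fully open they stand 13 mm farther back than shut.
Start: joints at [1.101, 0.259, 0.021, 1.334, 0, 1.418], TCP at [171.341, 522.627, 239.279] pointing down, gripper open.
Joint ranges: [-3.04, 3.04], [-0.91, 1.82], [-1.04, 1.36], [-1.92, 1.95], [-1.52, 1.45], [-3.14, 3.14]. Speed limits (rad/s): [2.22, 2.22, 2.79, 3.14, 3.14, 3.14].

## Interface

Orientations are given as a rotation vector (axis times angle).
In Python, from workcell import manip, camera, camera_model, order gives the robot as it stands.
- The arm moves only by the tool apply_moves, never from a script. Its argument "motion" is a list of rows, each an object with "linear": the shift along the tool's x, y, z as a fraction of full scale, a list of three; "spin": the turn about the tool's z as a fraction of full scale; "claw": the closure, from 0 (fully open) to 1 (shut). A call has 1 to 8 rows; each row shifts and turns the commanded pose from where the row before left it, along the tool's axes as they then stand; what a row does not reach is not made up. Full scale, the value 1, is 250 mm for a shift and pi/4 rad for a turn. A row lasts 1/8 s, in which the tool goes at most 62.5 mm and 10.7 degrees, less where a joint would pass 70% of its speed; a pose out of reach is approached as far as the arm can. A call with a number of a shift or a turn outside -1 to 1 is refused whole. A call with a gripper value outside its range is refused whole. The fingers move at their own pace and stop on an object; "force" is the grip in N (left out, the last holds). Time passes only in rows, so rows that do not move let the fingers close. It gives the time, the measured TCP pose, the force, the opening and the grip force at its end, in the units of the state.
- manip.observe(): the state, without advancing time (a new reading comes with each control period).
- camera(name): name is "scene" or "top"; returns the picture (480x640x3 uint8, red, green, blue); there is no depth.
- camera_model(name): a dict with "vfov" (degrees; the focal length in pixels is half the picture's height over the tangent of half this angle, whatever the lens; pixels are square), "cx", "cy" (the principal point, pixels), "D" ([k1, k2, p1, p2, k3] as OpenCV has them; the pictures are not rectified), "view" (4x4, takes a point from world to camera coordinates). Camera axes: x right, y down, z forward; pixel columns grow to the right and rows downward; lengths in mm; the calibration is good to about 2 mm. A picture is of the moment at which its call begins. camera_model takes no time and is no camera call.
- order.hand_in(): hands the job in; it is judged then, once.
The state is a dict: "clock": time; "q": joint angles; "joint_velocities": joint speeds; "tau": joint torques, N m; "tcp_pos": TCP position; "ee_rot": TCP orientation; "ft_force": force on the tool from outside, world axes, zero at the start; "wrist_torque": the same for the moment, N m; "width": opening from 0.0 (shut) to 1.0 (fully open); "gripper_force": force on a finger pad.
Only numpy, scipy, OpenCV 4.12 (cv2) and the standard library are available. Lean on these libraries where they do the work, as an engineer would, in place of code of your own. Each camera call takes 0.05 s, during which the arm holds its last target. There are 200 camera calls.

## Working session

There is one attempt and no reset: what is moved stays moved. The work goes in short steps, Python scripts to look and compute and a tool call to move; the robot and the scene stay as the last step left them, time stands still between calls to the robot, and variables do not carry over. Pictures are saved under pics/ and viewed, at most 10 in all, crops included, and the job is handed in when it is done.

Besides the shell and the picture viewer there is one more tool, called as name([rows], argument=value, ...), one row to a line, values as JSON. apply_moves: Moves the arm, as the interface text tells. Shift numbers are shares of 250 mm and turn numbers shares of pi/4 rad, none past 1 either way. Its arguments: {"type":"object","properties":{"motion":{"type":"array","items":{"type":"object","properties":{"linear":{"type":"array","items":{"type":"number","minimum":-1,"maximum":1}},"spin":{"type":"number","minimum":-1,"maximum":1},"claw":{"type":"number"}}}},"force":{"type":"number"}},"required":["motion"]}

```bash
mkdir -p pics; ls; python3 - <<'E'
from workcell import manip,camera,camera_model
import cv2,numpy as np
for n in("scene","top"):
    im=camera(n); np.save(f"pics/{n}0.npy",im); cv2.imwrite(f"pics/{n}0.png",im[:,:,::-1])
    print(n,camera_model(n))
print(manip.observe())
E
```

```text
pics
scene {'vfov': 54.99994086506452, 'cx': 318.1114699339877, 'cy': 244.23352259222986, 'D': array([-0.00240844,  0.        ,  0.        ,  0.        ,  0.        ]), 'view': array([[ 7.05442568e-01,  7.08566235e-01, -1.68722711e-02,
        -2.90858306e+02],
       [ 4.21092142e-01, -4.38146487e-01, -7.94171936e-01,
        -1.58936473e+02],
       [-5.70115945e-01,  5.53137909e-01, -6.07458857e-01,
         1.54482734e+03],
       [ 0.00000000e+00,  0.00000000e+00,  0.00000000e+00,
         1.00000000e+00]])}
top {'vfov': 48.25212353368894, 'cx': 316.42905548721365, 'cy': 244.09303459777777, 'D': array([-0.08833206,  0.        ,  0.        ,  0.        ,  0.        ]), 'view': array([[ 8.64003541e-04, -9.99990583e-01, -4.25285175e-03,
        -2.13881709e+01],
       [-9.80035643e-01, -1.19430422e-06, -1.98821878e-01,
         4.66828129e+02],
       [ 1.98820001e-01,  4.33972911e-03, -9.80026415e-01,
         1.25113563e+03],
       [ 0.00000000e+00,  0.00000000e+00,  0.00000000e+00,
         1.00000000e+00]])}
{'clock': 0.1, 'q': array([1.10138432e+00, 2.59146952e-01, 2.08281761e-02, 1.33373977e+00,
       3.35208362e-05, 1.41817226e+00]), 'joint_velocities': array([-0.00014049, -0.00301017,  0.00204096,  0.00069218, -0.00106396,
       -0.00164243]), 'tau': array([ 5.86635346e-03, -5.56691873e+01,  3.45072520e+01,  1.16295973e-02,
       -1.08060917e-04, -3.65103301e-05]), 'tcp_pos': array([171.22313601, 522.39646804, 238.71689835]), 'ee_rot': array([-4.95465205e-01, -3.10185231e+00,  1.87119658e-03]), 'ft_force': array([0.38181897, 0.58090639, 0.20392336]), 'wrist_torque': array([0.04503893, 0.00900712, 0.02635956]), 'gripper_force': 0.0, 'width': 0.9993499610637215}
```

View pics/scene0.png

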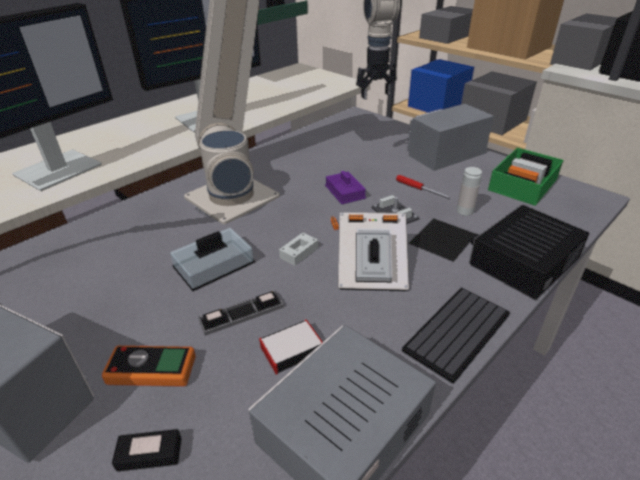

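View pics/top0.png

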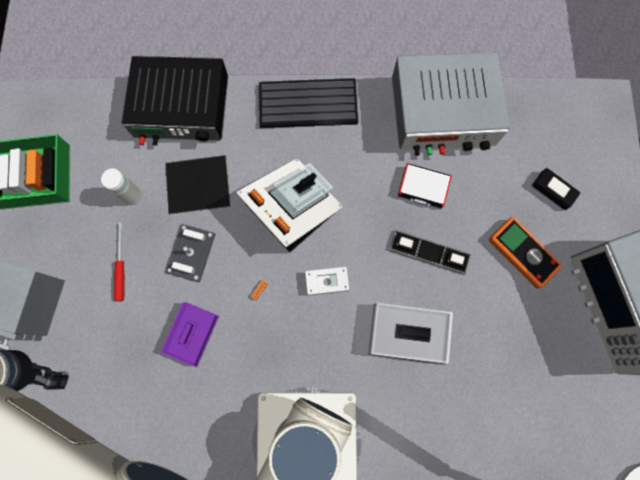

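The top view shows three guard-like things:
- clear guard on the dock at (302,187)
- larger clear box at (412,333)
- purple box at (189,334)

I choose the one on the dock, because it is smaller and not purple. The other things the job needs:
- mat (197,184)
- stand (190,250)
- tray (430,250), with its middle slot empty
- interface box (425,185)
- empty carrier (327,281)
- plug (258,290)

Next is a close crop and a first measurement.

```bash
cat > h.py <<'E'
import numpy as np,cv2
from workcell import manip,camera,camera_model,order
def K(n):
    m=camera_model(n); f=240/np.tan(np.radians(m['vfov']/2))
    return np.array([[f,0,m['cx']],[0,f,m['cy']],[0,0,1.]]),np.array(m['D'],float),np.array(m['view'])
def ray(n,px):
    k,d,V=K(n); p=cv2.undistortPoints(np.array([[px]],float),k,d)[0,0]
    R=V[:3,:3]; v=R.T@[p[0],p[1],1]; return -R.T@V[:3,3],v/np.linalg.norm(v)
def onz(n,px,z):
    c,v=ray(n,px); return c+v*(z-c[2])/v[2]
def proj(n,P):
    k,d,V=K(n); return cv2.projectPoints(np.atleast_2d(np.array(P,float)),cv2.Rodrigues(V[:3,:3])[0],V[:3,3],k,d)[0][:,0]
def tri(pt,ps):
    c1,v1=ray('top',pt);c2,v2=ray('scene',ps)
    s=np.linalg.lstsq(np.stack([v1,-v2],1),c2-c1,rcond=None)[0]
    a,b=c1+v1*s[0],c2+v2*s[1]; return (a+b)/2,np.linalg.norm(a-b)
def yaw(s): # world yaw of tool x, deg
    R=cv2.Rodrigues(np.array(s['ee_rot']))[0]; return np.degrees(np.arctan2(R[1,0],R[0,0]))
E
python3 - <<'E'
from h import *
im=np.load('pics/top0.npy')[:,:,::-1].copy()
cv2.imwrite('pics/c1.png',cv2.resize(im[145:295,150:350],(800,600),interpolation=cv2.INTER_CUBIC))
hsv=cv2.cvtColor(im,cv2.COLOR_BGR2HSV)
g=cv2.cvtColor(im,cv2.COLOR_BGR2GRAY)
def big(m,box,n=1,amin=30):
    x0,y0,x1,y1=box; mm=np.zeros_like(m); mm[y0:y1,x0:x1]=m[y0:y1,x0:x1]
    c=cv2.findContours(mm,cv2.RETR_EXTERNAL,cv2.CHAIN_APPROX_NONE)[0]
    return [k for k in sorted(c,key=cv2.contourArea,reverse=True)[:n] if cv2.contourArea(k)>amin]
def show(name,m,box,z,n=1):
    for c in big(m,box,n):
        r=cv2.minAreaRect(c); b=cv2.boxPoints(r)
        P=np.array([onz('top',p,z)[:2] for p in b]); o=onz('top',r[0],z)[:2]
        e=P[1]-P[0],P[2]-P[1]
        print(name,np.round(r[0],1),'xy',o.round(1),'sides',[round(np.linalg.norm(q)) for q in e],'ang',[round(np.degrees(np.arctan2(q[1],q[0])),1) for q in e])
dark=((g<60)*255).astype('uint8'); lo=((g<75)*255).astype('uint8'); wh=((g>200)*255).astype('uint8')
show('mat',dark,(160,150,234,220),2)
show('stand',lo,(160,220,220,285),10)
show('rests',wh,(160,220,220,285),36,2)
show('traydark',lo,(385,225,475,280),13,3)
show('traylabels',wh,(385,225,475,280),27,3)
show('interface',wh,(395,160,455,210),33)
show('empty',wh,(300,260,355,300),30)
org=cv2.inRange(hsv,(5,120,90),(20,255,255))
show('orange',org,(240,180,300,310),18,3)
show('deck',wh,(232,155,345,252),60)
show('fin',((g<45)*255).astype('uint8'),(290,170,325,200),110)
c=big(wh,(232,155,345,252))[0]; print(cv2.approxPolyDP(cv2.convexHull(c),4,True)[:,0].tolist())
E
```

```text
mat [196.6 184.3] xy [633.4 288.6] sides [161, 137] ang [np.float64(-83.1), np.float64(-171.3)]
stand [188.8 238.6] xy [488.3 299.6] sides [19, 62] ang [np.float64(-26.1), np.float64(-118.5)]
rests [182.  266.8] xy [412.4 306.7] sides [13, 49] ang [np.float64(-13.1), np.float64(-105.6)]
rests [192.9 233.8] xy [494.8 283.6] sides [13, 49] ang [np.float64(-12.3), np.float64(-105.3)]
traydark [442.6 255.3] xy [ 445.3 -334.7] sides [46, 126] ang [np.float64(-19.5), np.float64(-108.3)]
traydark [404.7 243.1] xy [ 476.4 -240.9] sides [46, 65] ang [np.float64(-19.5), np.float64(-108.9)]
traylabels [457.1 258.4] xy [ 435.1 -366.9] sides [16, 29] ang [np.float64(-20.8), np.float64(-108.9)]
traylabels [406. 242.] xy [ 476.1 -242. ] sides [16, 28] ang [np.float64(-19.7), np.float64(-108.9)]
interface [425.2 183.7] xy [ 624.7 -294.7] sides [74, 110] ang [np.float64(-17.1), np.float64(-106.6)]
empty [326.9 280. ] xy [381.5 -46.7] sides [100, 57] ang [np.float64(-83.6), np.float64(-174.3)]
orange [258.7 289.7] xy [359.2 119.6] sides [49, 17] ang [np.float64(-32.7), np.float64(-123.4)]
orange [282.4 224.1] xy [523.5  64. ] sides [16, 42] ang [np.float64(-48.2), np.float64(-139.8)]
orange [256.9 196.2] xy [596.4 129.6] sides [16, 41] ang [np.float64(-47.1), np.float64(-139.2)]
deck [289.3 199.3] xy [575.8  45.2] sides [194, 183] ang [np.float64(-53.6), np.float64(-146.6)]
fin [305.6 182.9] xy [601.3   4.3] sides [56, 23] ang [np.float64(-51.7), np.float64(-144.4)]
[[298, 160], [315, 169], [340, 207], [285, 245], [237, 192]]
```

View pics/c1.png

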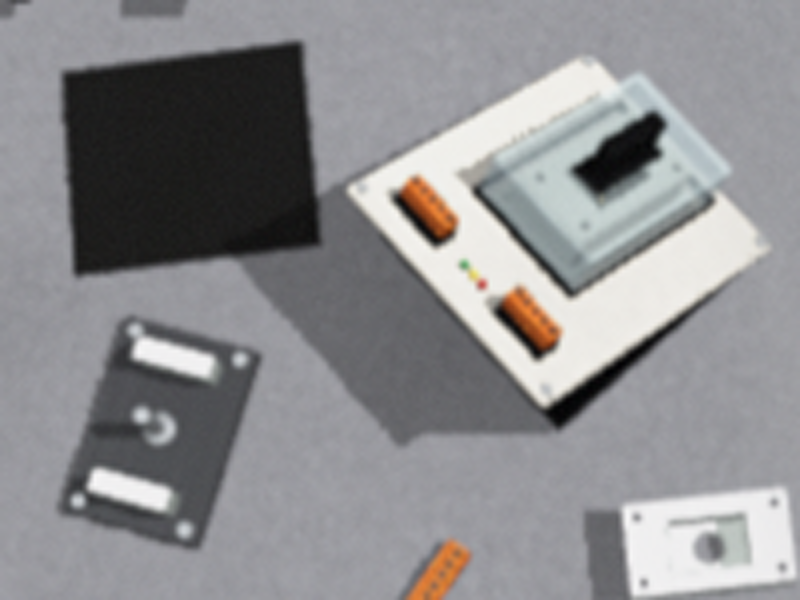

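The crop confirms the clear guard on the dock with its black fin. Deck corners fall at about (237,192), (287,247), (342,207) and (298,159) in the top image. Orange blocks, stand and mat are also clear. Next I solve the console pose and compare the predicted fin with both views.

```bash
python3 - <<'E'
from h import *
A=[onz('top',(237,191.7),123),onz('top',(287,247),123),onz('top',(342.5,207.5),17),onz('top',(298,159.2),17)]
A=np.array(A)[:,:2]; print(A.round(1), [np.linalg.norm(A[i]-A[(i+1)%4]).round() for i in range(4)])
# console-frame horizontal coords: rear x=.866*126, front x=-.866*86; y=+-88
O=[onz('top',(256.9,196.2),130)[:2],onz('top',(282.4,224.1),130)[:2]]
print('blocks',np.round(O,1),np.linalg.norm(O[0]-O[1]))
xr,xf=.866*126,-.866*86
for sg in(1,-1):
    B=np.array([[xr,-88*sg],[xr,88*sg],[xf,88*sg],[xf,-88*sg]])
    a=A-A.mean(0);b=B-B.mean(0);U,S,Vt=np.linalg.svd(b.T@a);R=(U@Vt).T
    if np.linalg.det(R)<0: continue
    t=A.mean(0)-R@B.mean(0); th=np.degrees(np.arctan2(R[1,0],R[0,0]))
    print('console',t.round(1),'yaw',th,'res',(A-(B@R.T+t)).round(1).tolist())
    R3=np.eye(3);R3[:2,:2]=R
    def dk(s,y,n): return R3@np.array([.866*s-.5*n,y,60+.5*s+.866*n])+[*t,0]
    print('block s', [ (R.T@(o-t)).round(1).tolist() for o in O],'exp x 78')
    F=[dk(0,0,71),dk(25,0,71),dk(-25,0,71)]
    for n in('top','scene'): print(n,proj(n,F).round(1).tolist())
    G=[dk(x,y,0) for x in(67,-67) for y in(45,-45)]
    for n in('top','scene'): print('rim',n,proj(n,G).round(1).tolist())
for n in('top','scene'):
    im=np.load(f'pics/{n}0.npy'); g=cv2.cvtColor(im,cv2.COLOR_RGB2GRAY)
    x0,y0,x1,y1=(290,165,325,200) if n=='top' else (360,230,395,272)
    m=np.zeros_like(g); m[y0:y1,x0:x1]=(g[y0:y1,x0:x1]<60)*255
    c=max(cv2.findContours(m,0,1)[0],key=cv2.contourArea); print(n,'fin box',cv2.boxPoints(cv2.minAreaRect(c)).round(1).tolist())
im=np.load('pics/scene0.npy')[205:305,310:440,::-1]; cv2.imwrite('pics/c2.png',cv2.resize(im,(780,600),interpolation=cv2.INTER_CUBIC))
print('stand post chk',onz('top',(185.2,248.5),60).round(1))
E
```

```text
[[576.  163.8]
 [444.6  45.4]
 [566.8 -86.5]
 [695.3  26.5]] [np.float64(177.0), np.float64(180.0), np.float64(171.0), np.float64(182.0)]
blocks [[562.9 116.1]
 [496.5  56.2]] 89.43024773788025
console [582.2  24.4] yaw 131.7787996149277 res [[0.9, -0.6], [0.7, -1.7], [0.6, 3.3], [-2.2, -1.0]]
block s [[81.3, -46.7], [80.8, 42.7]] exp x 78
top [[308.2, 179.5], [301.1, 183.8], [315.1, 175.4]]
scene [[372.6, 244.5], [372.6, 235.1], [372.7, 254.0]]
rim top [[291.4, 222.2], [266.5, 194.8], [327.6, 198.6], [303.8, 173.1]]
rim scene [[353.7, 231.0], [388.0, 231.7], [353.0, 279.3], [388.8, 280.2]]
top fin box [[292.3999938964844, 185.39999389648438], [313.29998779296875, 172.3000030517578], [318.70001220703125, 180.89999389648438], [297.79998779296875, 194.0]]
scene fin box [[370.0, 261.0], [370.0, 239.0], [378.0, 239.0], [378.0, 261.0]]
stand post chk [453.3 294.8  60. ]
```

View pics/c2.png

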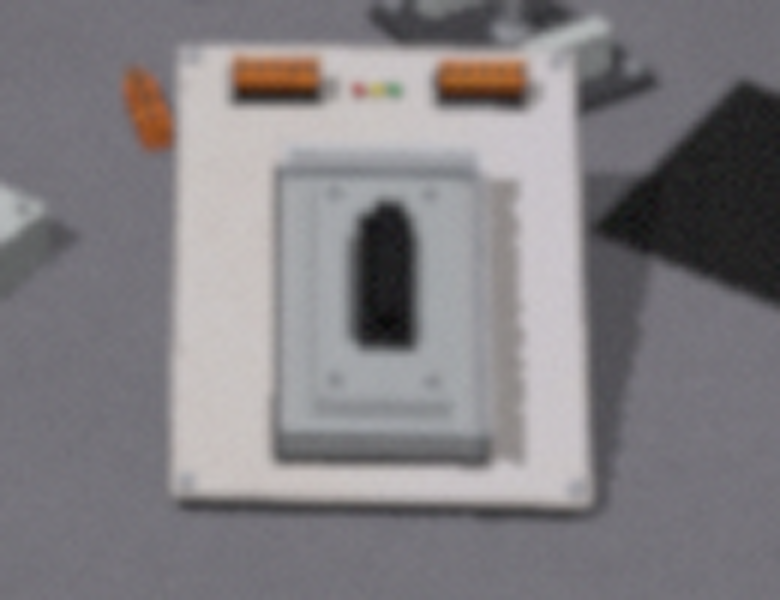

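The scene crop shows the deck square with corners at about (340,212.5), (406.7,212.5), (408.8,288.8) and (338.7,288.3). The guard's lower rim corners are at (356,282) and (392,282), and the fin sits at u≈374. Triangulating the corners across both views should settle the console pose.

```bash
cat >> h.py <<'E'
def fit(A,B):
    a=A-A.mean(0);b=B-B.mean(0);U,S,Vt=np.linalg.svd(b.T@a);R=(U@Vt).T
    return R,A.mean(0)-R@B.mean(0),np.degrees(np.arctan2(R[1,0],R[0,0]))
E
python3 - <<'E'
from h import *
T=[(237,191.7),(287,247),(342.5,207.5),(298,159.2)]; S=[(406.7,212.5),(340,212.5),(338.7,288.3),(408.8,288.8)]
Z=[123,123,17,17]
P=[]
for t,s in zip(T,S):
    p,e=tri(t,s); P.append(p); print(p.round(1),round(e,1))
C=np.array([onz('scene',s,z)[:2] for s,z in zip(S,Z)]); print('scene only',C.round(1).tolist())
xr,xf=.866*126,-.866*86
B=np.array([[xr,-88],[xr,88],[xf,88],[xf,-88]])
for A in(np.array(P)[:,:2],C):
    R,t,th=fit(A,B); print(t.round(1),th.round(1),(A-(B@R.T+t)).round(1).tolist())
# block tops & stand in scene
im=np.load('pics/scene0.npy'); h=cv2.cvtColor(im,cv2.COLOR_RGB2HSV)
m=cv2.inRange(h,(4,110,90),(20,255,255)); m[:205]=0;m[240:]=0;m[:,:330]=0;m[:,410:]=0
for c in cv2.findContours(m,0,1)[0]:
    if cv2.contourArea(c)>15: print('or',cv2.boxPoints(cv2.minAreaRect(c)).round().tolist())
# guard top-face corners (n=39): top view crop and scene crop
for nm,t,s in [('finrearT',(150+592/4,145+165/4),None)]: pass
print('fin top front', tri((150+657/4,145+117/4),(310+386/6,205+290/6)))
E
```

```text
[579.2 166.5 120.9] 6.7
[447.4  47.7 118. ] 5.2
[570.2 -85.7   8.6] 3.3
[699.7  29.3  13.1] 7.6
scene only [[582.4, 167.4], [453.7, 44.5], [577.1, -90.9], [703.9, 29.3]]
[585.7  26.6] 131.9 [[0.9, -0.0], [0.1, -1.3], [0.3, 1.9], [-1.2, -0.6]]
[591.   24.8] 132.7 [[0.6, 2.7], [1.4, -0.9], [0.4, -1.3], [-2.3, -0.5]]
or [[329.0, 218.0], [335.0, 216.0], [339.0, 228.0], [334.0, 230.0]]
or [[383.0, 215.0], [396.0, 215.0], [396.0, 219.0], [383.0, 219.0]]
or [[349.0, 215.0], [362.0, 215.0], [362.0, 219.0], [349.0, 219.0]]
fin top front (array([622.76321117, -15.84504163, 111.01868537]), np.float64(0.8900931772592301))
```

```bash
cat >> h.py <<'E'
def go(*pts,s=None):
    """print shifts (units of 250 mm, tool axes) to each (x,y,z,yaw) in turn; spin first, then shift"""
    s=s or manip.observe(); p=np.array(s['tcp_pos']);y=yaw(s)
    print('at',s['clock'],p.round(1),round(y,1),'q6',np.degrees(s['q'][5]).round(),'w',round(s['width'],3))
    for q in pts:
        d=np.array(q[:3])-p; a=np.radians(q[3]); ex=np.array([np.cos(a),np.sin(a),0]); ey=np.array([np.sin(a),-np.cos(a),0])
        sp=-((q[3]-y+180)%360-180)/45
        print('spin',round(sp,3),'lin',[round(v/250,4) for v in(ex@d,ey@d,-d[2])],'mm',np.linalg.norm(d).round())
        p,y=np.array(q[:3],float),q[3]
E
python3 -c "
from h import *
go((593.5,14.4,200,132))"
```

```text
at 0.1 [171.2 522.4 238.7] 161.8 q6 81.0 w 0.999
spin 0.663 lin [np.float64(-2.6403), np.float64(-0.1044), np.float64(0.1549)] mm 662.0
```

apply_moves([
  {"linear":[0,0,0],"spin":0.22},
  {"linear":[0,0,0],"spin":0.22},
  {"linear":[0,0,0],"spin":0.22},
  {"linear":[-0.165,0,0],"spin":0},
  {"linear":[-0.165,0,0],"spin":0},
  {"linear":[-0.165,0,0],"spin":0},
  {"linear":[-0.165,0,0],"spin":0},
  {"linear":[-0.165,0,0],"spin":0},
])

```text
$.motion[0]: bad value
```

apply_moves([
  {"linear":[0,0,0],"spin":0.22,"claw":0},
  {"linear":[0,0,0],"spin":0.22,"claw":0},
  {"linear":[0,0,0],"spin":0.22,"claw":0},
  {"linear":[-0.165,0,0],"spin":0,"claw":0},
  {"linear":[-0.165,0,0],"spin":0,"claw":0},
  {"linear":[-0.165,0,0],"spin":0,"claw":0},
  {"linear":[-0.165,0,0],"spin":0,"claw":0},
  {"linear":[-0.165,0,0],"spin":0,"claw":0},
])

```text
clock: 1.1
tcp_pos: [310.4, 368.6, 239.1]
ee_rot: [-1.274, -2.872, 0.001]
ft_force: [0.0, -0.3, -0.5]
width: 0.997
gripper_force: 0.0
```

apply_moves([
  {"linear":[-0.165,-0.01,0],"spin":0,"claw":0},
  {"linear":[-0.165,-0.01,0],"spin":0,"claw":0},
  {"linear":[-0.165,-0.01,0],"spin":0,"claw":0},
  {"linear":[-0.165,-0.01,0],"spin":0,"claw":0},
  {"linear":[-0.165,-0.01,0],"spin":0,"claw":0},
  {"linear":[-0.165,-0.01,0],"spin":0,"claw":0},
  {"linear":[-0.165,-0.01,0],"spin":0,"claw":0},
  {"linear":[-0.165,-0.01,0],"spin":0,"claw":0},
])

```text
clock: 2.1
tcp_pos: [517.0, 110.4, 239.0]
ee_rot: [-1.274, -2.871, 0.0]
ft_force: [0.4, 0.5, 0.5]
width: 1.0
gripper_force: 0.0
```

```bash
python3 -c "
from h import *
go((593.5,14.4,190,132))"
```

```text
at 2.1 [517.  110.4 239. ] 132.1 q6 51.0 w 1.0
spin 0.003 lin [np.float64(-0.4902), np.float64(-0.0294), np.float64(0.196)] mm 132.0
```

apply_moves([
  {"linear":[-0.16,-0.01,0.06],"spin":0,"claw":0},
  {"linear":[-0.16,-0.01,0.06],"spin":0,"claw":0},
  {"linear":[-0.17,-0.01,0.07],"spin":0,"claw":0},
  {"linear":[0,0,0],"spin":0,"claw":0},
])

```text
clock: 2.6
tcp_pos: [593.5, 13.7, 189.3]
ee_rot: [-1.277, -2.867, 0.002]
ft_force: [-0.2, 0.3, 0.2]
width: 0.995
gripper_force: 0.0
```

```bash
python3 - <<'E'
from h import *
s=manip.observe(); go((593.5,14.4,114,132),s=s)
p=np.array(s['tcp_pos']); ey=np.array([.743,.669,0])
a=camera('top');b=camera('scene')
# predicted finger tips: 42.5 mm each side, open (tip ~ TCP+8-13)
for n in('top','scene'): print(n,proj(n,[p,p+42.5*ey+[0,0,5],p-42.5*ey+[0,0,5]]).round(1).tolist())
A=cv2.resize(a[130:230,240:340,::-1],(400,400),interpolation=cv2.INTER_CUBIC);B=cv2.resize(b[190:290,325:425,::-1],(400,400),interpolation=cv2.INTER_CUBIC)
cv2.imwrite('pics/c3.png',np.hstack([A,B]))
E
```

```text
at 2.6 [593.5  13.7 189.3] 132.0 q6 41.0 w 0.995
spin -0.0 lin [np.float64(0.0022), np.float64(0.0018), np.float64(0.3013)] mm 75.0
top [[300.4, 175.2], [287.7, 160.9], [313.2, 188.1]]
scene [[374.5, 216.8], [392.6, 215.4], [356.7, 214.8]]
```

View pics/c3.png

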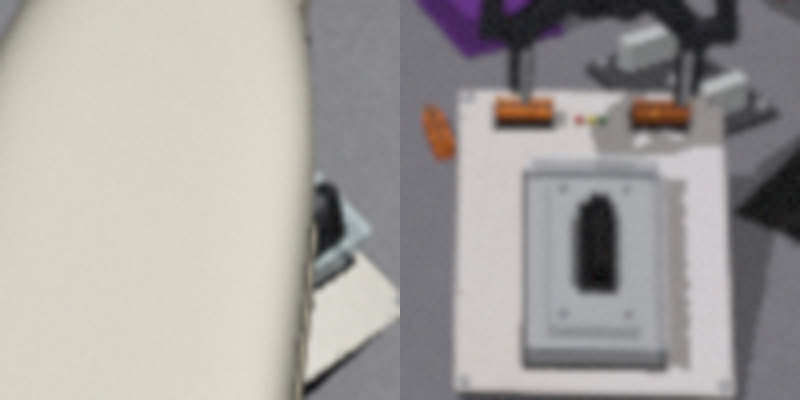

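The scene half shows the fingers behind the fin, with inner faces at about u=359 and 395 and the fin at u≈374. The top camera is blocked by the arm. I descend so the jaws straddle the fin, then measure the gap on each side.

apply_moves([
  {"linear":[0,-0.01,0.1],"spin":0,"claw":0},
  {"linear":[0,-0.01,0.1],"spin":0,"claw":0},
  {"linear":[0,0,0.09],"spin":0,"claw":0},
  {"linear":[0,0,0],"spin":0,"claw":0},
])

```text
clock: 3.2
tcp_pos: [588.0, 13.6, 118.8]
ee_rot: [-1.271, -2.87, 0.001]
ft_force: [0.1, -0.3, 0.4]
width: 1.001
gripper_force: 0.0
```

```bash
python3 - <<'E'
from h import *
s=manip.observe(); go((593.5,14.4,114,132),s=s)
p=np.array(s['tcp_pos']); ey=np.array([.743,.669,0])
b=camera('scene')
print(proj('scene',[p,p+42.5*ey+[0,0,5],p-42.5*ey+[0,0,5]]).round(1).tolist())
cv2.imwrite('pics/c4.png',cv2.resize(b[200:290,325:445,::-1],(800,600),interpolation=cv2.INTER_CUBIC))
E
```

```text
at 3.2 [588.   13.6 118.8] 132.2 q6 41.0 w 1.001
spin 0.005 lin [np.float64(-0.0124), np.float64(0.0186), np.float64(0.019)] mm 7.0
[[371.1, 239.6], [388.5, 238.3], [354.0, 237.6]]
```

View pics/c4.png

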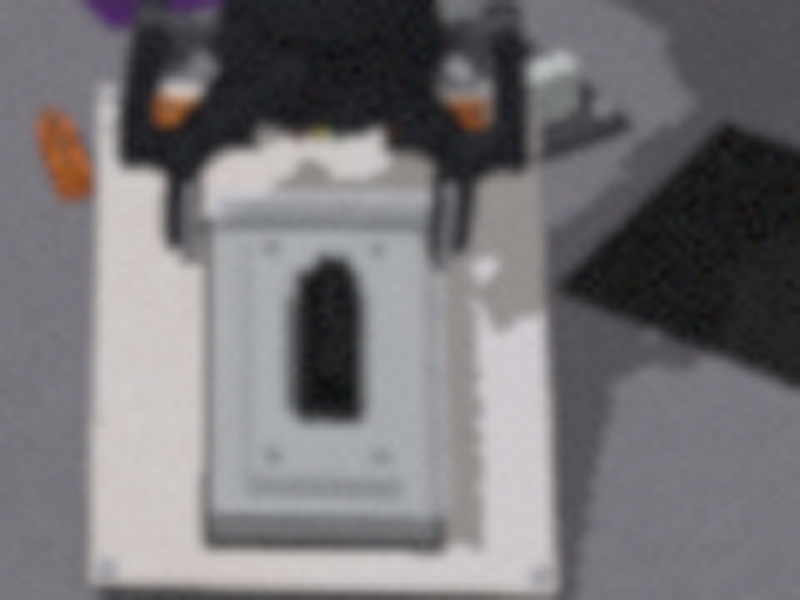

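The tips straddle the fin with inner faces at u≈355.7 and 390.2. The fin centre is at u≈374.3, about 3 mm towards +tool y, and its rear top is at v≈239. I correct for that and close.

apply_moves([
  {"linear":[-0.03,0.012,0.02],"spin":0,"claw":0},
  {"linear":[0,0,0],"spin":0,"claw":1},
  {"linear":[0,0,0],"spin":0,"claw":1},
  {"linear":[0,0,0],"spin":0,"claw":1},
  {"linear":[0,0,0],"spin":0,"claw":1},
  {"linear":[0,0,0],"spin":0,"claw":1},
], force=40)

```text
clock: 4.0
tcp_pos: [596.7, 9.0, 114.5]
ee_rot: [1.274, 2.871, 0.001]
ft_force: [0.7, -0.2, 2.2]
width: 0.154
gripper_force: 44.3
```

apply_moves([
  {"linear":[-0.02,0,-0.035],"spin":0,"claw":1},
  {"linear":[-0.02,0,-0.035],"spin":0,"claw":1},
  {"linear":[-0.04,0,-0.07],"spin":0,"claw":1},
  {"linear":[-0.04,0,-0.07],"spin":0,"claw":1},
  {"linear":[0,0,-0.12],"spin":0,"claw":1},
  {"linear":[0,0,-0.12],"spin":0,"claw":1},
])

```text
clock: 4.75
tcp_pos: [616.8, -13.9, 228.0]
ee_rot: [-1.275, -2.871, 0.0]
ft_force: [-0.2, -0.1, -0.7]
width: 0.153
gripper_force: 43.9
```

```bash
python3 - <<'E'
from h import *
s=manip.observe();print(s['ft_force'].round(1),s['wrist_torque'].round(2)); go((625,300,200,98.7),(625,300,130,98.7),s=s)
b=camera('scene');cv2.imwrite('pics/c5.png',cv2.resize(b[140:290,325:475,::-1],(600,600),interpolation=cv2.INTER_CUBIC))
E
```

```text
[-0.2 -0.1 -0.7] [ 0.06 -0.   -0.01]
at 4.75 [616.8 -13.9 228. ] 132.1 q6 39.0 w 0.153
spin 0.743 lin [np.float64(1.2361), np.float64(0.2224), np.float64(0.1122)] mm 315.0
spin -0.0 lin [np.float64(0.0), np.float64(0.0), np.float64(0.28)] mm 70.0
```

View pics/c5.png

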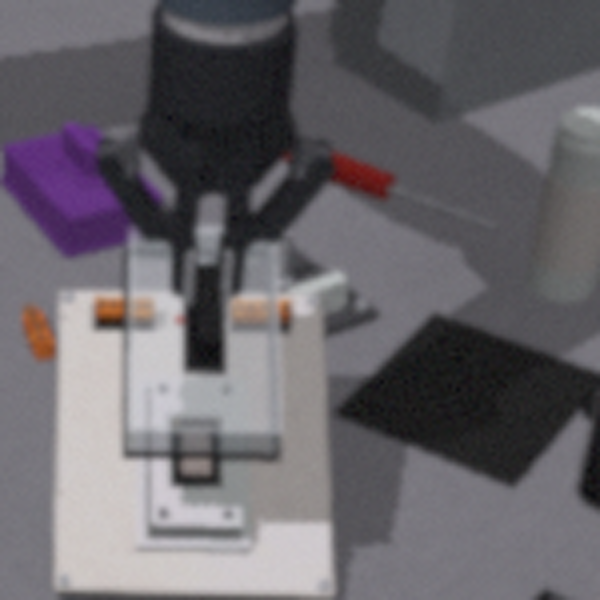

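The scene crop shows the guard held at its dock tilt at about (376,225), with the carrier and its module still inside the kerb. Now I take it to the mat.

apply_moves([
  {"linear":[0,0,0],"spin":0.185,"claw":1},
  {"linear":[0,0,0],"spin":0.185,"claw":1},
  {"linear":[0,0,0],"spin":0.185,"claw":1},
  {"linear":[0,0,0],"spin":0.185,"claw":1},
  {"linear":[0.155,0.035,0],"spin":0,"claw":1},
  {"linear":[0.155,0.035,0],"spin":0,"claw":1},
  {"linear":[0.155,0.035,0],"spin":0,"claw":1},
  {"linear":[0.155,0.035,0],"spin":0,"claw":1},
])

```text
clock: 5.8
tcp_pos: [627.7, 146.1, 227.0]
ee_rot: [2.044, 2.386, 0.0]
ft_force: [-0.1, 0.4, -0.6]
width: 0.154
gripper_force: 43.9
```

apply_moves([
  {"linear":[0.155,0.035,0],"spin":0,"claw":1},
  {"linear":[0.155,0.035,0],"spin":0,"claw":1},
  {"linear":[0.16,0.035,0],"spin":0,"claw":1},
  {"linear":[0,0,0.16],"spin":0,"claw":1},
  {"linear":[0,0,0.16],"spin":0,"claw":1},
  {"linear":[0,0,0.16],"spin":0,"claw":1},
  {"linear":[0,0,0],"spin":0,"claw":1},
])

```text
clock: 6.68
tcp_pos: [633.8, 264.6, 103.9]
ee_rot: [-2.042, -2.383, 0.008]
ft_force: [0.4, -0.2, -1.7]
width: 0.15
gripper_force: 43.8
```

```bash
python3 - <<'E'
from h import *
s=manip.observe();print(s['ft_force'].round(1),s['wrist_torque'].round(2)); go((636,266,100,98.8),(630,309,58,98.8),s=s)
E
```

```text
[ 0.4 -0.2 -1.7] [-0.    0.02 -0.08]
at 6.675 [633.8 264.6 103.9] 98.8 q6 97.0 w 0.15
spin 0.001 lin [np.float64(0.0041), np.float64(0.0096), np.float64(0.0155)] mm 5.0
spin -0.0 lin [np.float64(0.1736), np.float64(0.0026), np.float64(0.168)] mm 60.0
```

apply_moves([
  {"linear":[0,0.01,0.06],"spin":0,"claw":1},
  {"linear":[0.026,0,0.014],"spin":0,"claw":1},
  {"linear":[0.026,0,0.014],"spin":0,"claw":1},
  {"linear":[0.022,0,0.015],"spin":0,"claw":1},
  {"linear":[0.022,0,0.015],"spin":0,"claw":1},
], force=25)

```text
clock: 7.3
tcp_pos: [634.7, 290.5, 78.6]
ee_rot: [2.042, 2.386, 0.004]
ft_force: [0.7, -1.1, 4.2]
width: 0.149
gripper_force: 45.3
```

apply_moves([
  {"linear":[0.022,0,0.02],"spin":0,"claw":1},
  {"linear":[0.022,0,0.02],"spin":0,"claw":1},
  {"linear":[0.016,0,0.015],"spin":0,"claw":1},
  {"linear":[0.016,0,0.01],"spin":0,"claw":1},
  {"linear":[0,0,0],"spin":0,"claw":1},
])

```text
clock: 7.92
tcp_pos: [631.3, 309.0, 61.5]
ee_rot: [2.042, 2.387, 0.002]
ft_force: [1.0, 0.7, 5.1]
width: 0.153
gripper_force: 46.4
```

```bash
python3 - <<'E'
from h import *
s=manip.observe();print(s['ft_force'].round(1),s['wrist_torque'].round(2)); go(s=s)
b=camera('scene');cv2.imwrite('pics/c6.png',cv2.resize(b[140:290,375:525,::-1],(600,600),interpolation=cv2.INTER_CUBIC))
E
```

```text
[1.  0.7 5.1] [-0.19 -0.15  0.06]
at 7.925 [631.3 309.   61.5] 98.9 q6 100.0 w 0.153
```

View pics/c6.png

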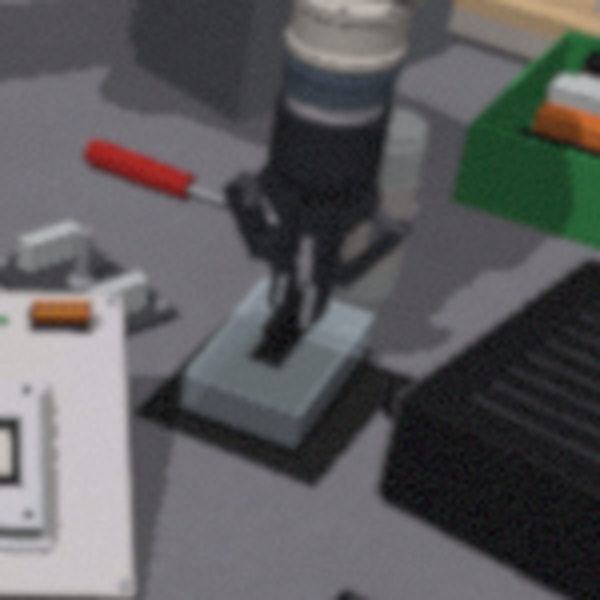

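The guard is nearly flat on the mat at about (444,228) in the scene view and clear of the can. I press slightly, release and rise.

apply_moves([
  {"linear":[0.004,0,0.012],"spin":0,"claw":1},
  {"linear":[0.002,0,0.006],"spin":0,"claw":1},
  {"linear":[0,0,0],"spin":0,"claw":1},
])

```text
clock: 8.35
tcp_pos: [631.2, 311.5, 57.9]
ee_rot: [-2.041, -2.387, -0.006]
ft_force: [-0.5, 5.9, 7.1]
width: 0.153
gripper_force: 47.5
```

apply_moves([
  {"linear":[0,0,0],"spin":0,"claw":0},
  {"linear":[0,0,0],"spin":0,"claw":0},
  {"linear":[0,0,0],"spin":0,"claw":0},
  {"linear":[0,0,-0.1],"spin":0,"claw":0},
  {"linear":[0,0,-0.16],"spin":0,"claw":0},
  {"linear":[0,0,-0.16],"spin":0,"claw":0},
  {"linear":[0,0,-0.16],"spin":0,"claw":0},
])

```text
clock: 9.22
tcp_pos: [630.7, 309.5, 202.6]
ee_rot: [-2.043, -2.386, 0.001]
ft_force: [0.7, 1.2, 0.1]
width: 1.001
gripper_force: 0.0
```

```bash
python3 - <<'E'
from h import *
go((598,10,200,132))
for n in('top','scene'):
    a=camera(n);np.save(f'pics/{n}1.npy',a)
a=np.load('pics/top1.npy')[:,:,::-1];b=np.load('pics/scene1.npy')[:,:,::-1]
A=cv2.resize(a[145:245,240:340],(600,600),interpolation=cv2.INTER_CUBIC)[:,:400]
A=cv2.resize(a[150:250,255:335],(400,500),interpolation=cv2.INTER_CUBIC);B=cv2.resize(b[205:305,330:410],(400,500),interpolation=cv2.INTER_CUBIC)
cv2.imwrite('pics/c7.png',np.hstack([A,B]))
E
```

```text
at 9.225 [630.7 309.5 202.6] 98.8 q6 100.0 w 1.001
spin -0.737 lin [np.float64(-0.8025), np.float64(-0.8989), np.float64(0.0103)] mm 301.0
```

View pics/c7.png

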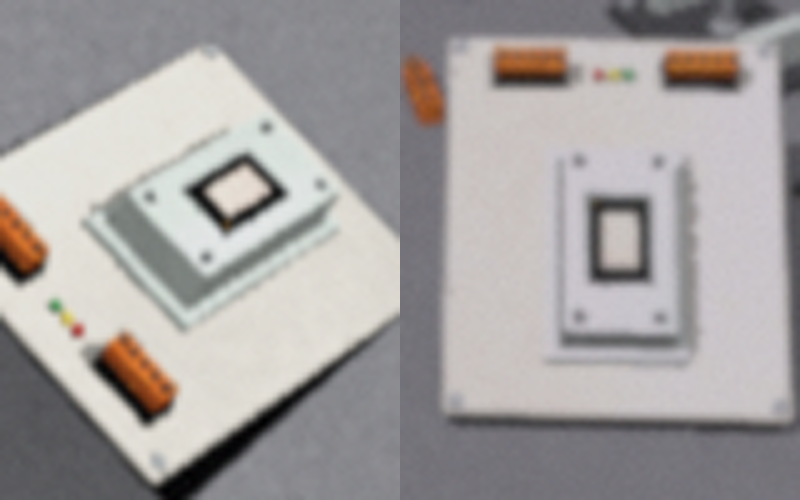

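Both halves now show the bare carrier and module in the dock, with the label at top pixel (302.5,188.2) and scene pixel (374.2,253). I use the fin on the mat, whose gripped position is known, to check the top camera's bias.

```bash
python3 - <<'E'
from h import *
for px in((302.8,188.2),(302.2,188.2)): print('carrier top',onz('top',px,86).round(1))
print('scene raw',onz('scene',(374.2,253),86).round(1),'corr',onz('scene',(372.5,251.8),86).round(1))
a=np.load('pics/top1.npy');g=cv2.cvtColor(a,cv2.COLOR_RGB2GRAY)
S=[(266,127),(321,184),(205,257),(150,197)]
Q=np.array([onz('top',(255+x/5,150+y/5),86)[:2] for x,y in S]);print(Q.round(1).tolist())
e=(Q[0]-Q[3]); print('screw-row angle (horizontal, n.b. slope)',np.degrees(np.arctan2(e[1],e[0])))
b=np.load('pics/scene1.npy');cv2.imwrite('pics/d.png',cv2.resize(np.hstack([a[140:230,150:270],b[185:275,395:515]])[:,:,::-1],(800,300)))
E
```

```text
carrier top [595.8  11.5  86. ]
carrier top [595.8  12.9  86. ]
scene raw [602.8  10.6  86. ] corr [596.7  11.4  86. ]
[[628.1, -1.3], [599.3, -27.9], [562.9, 27.5], [592.9, 54.2]]
screw-row angle (horizontal, n.b. slope) -57.626055933962455
```

View pics/d.png

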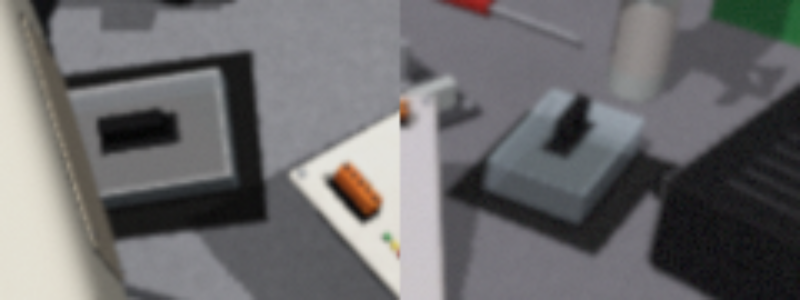

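apply_moves([
  {"linear":[0,0,0],"spin":-0.185,"claw":0},
  {"linear":[0,0,0],"spin":-0.185,"claw":0},
  {"linear":[0,0,0],"spin":-0.185,"claw":0},
  {"linear":[0,0,0],"spin":-0.185,"claw":0},
  {"linear":[-0.109,-0.129,0],"spin":0,"claw":0},
  {"linear":[-0.109,-0.129,0],"spin":0,"claw":0},
  {"linear":[-0.109,-0.129,0],"spin":0,"claw":0},
  {"linear":[-0.109,-0.129,0],"spin":0,"claw":0},
])

```text
clock: 10.32
tcp_pos: [607.8, 140.9, 200.6]
ee_rot: [-1.274, -2.871, 0.001]
ft_force: [0.5, -0.1, 0.9]
width: 1.001
gripper_force: 0.0
```

apply_moves([
  {"linear":[-0.109,-0.129,0],"spin":0,"claw":0},
  {"linear":[-0.109,-0.129,0],"spin":0,"claw":0},
  {"linear":[-0.109,-0.129,0],"spin":0,"claw":0},
  {"linear":[0,0,0.12],"spin":0,"claw":0},
  {"linear":[0,0,0.12],"spin":0,"claw":0},
  {"linear":[0,0,0.06],"spin":0,"claw":0},
  {"linear":[0,0,0],"spin":0,"claw":0},
])

```text
clock: 11.2
tcp_pos: [591.0, 16.9, 125.5]
ee_rot: [-1.273, -2.87, 0.001]
ft_force: [0.2, -0.1, 0.1]
width: 1.0
gripper_force: 0.0
```

```bash
python3 - <<'E'
from h import *
go((590.7,17.7,75,132))
# level stand/desk spots
print('free spot check dist', [ (n,np.round(onz('top',p,0)[:2])) for n,p in dict(plug=(258.7,289.7),pur=(200,305),emptyL=(304,281),standR=(214,235)).items()])
E
```

```text
at 11.2 [591.   16.9 125.5] 132.2 q6 41.0 w 1.0
spin 0.003 lin [np.float64(0.0033), np.float64(0.0013), np.float64(0.2021)] mm 51.0
free spot check dist [('plug', array([361., 122.])), ('pur', array([323., 266.])), ('emptyL', array([383.,  10.])), ('standR', array([500., 238.]))]
```

apply_moves([
  {"linear":[0.003,0,0.08],"spin":0,"claw":0},
  {"linear":[0,0,0.08],"spin":0,"claw":0},
  {"linear":[0,0,0.04],"spin":0,"claw":0},
  {"linear":[0,0,0],"spin":0,"claw":0},
])

```text
clock: 11.7
tcp_pos: [591.1, 17.4, 76.7]
ee_rot: [-1.274, -2.872, 0.0]
ft_force: [0.6, -0.3, 0.5]
width: 0.998
gripper_force: 0.0
```

apply_moves([
  {"linear":[0,0,0],"spin":0,"claw":1},
  {"linear":[0,0,0],"spin":0,"claw":1},
  {"linear":[0,0,0],"spin":0,"claw":1},
  {"linear":[0,0,0],"spin":0,"claw":1},
], force=50)

```text
clock: 12.2
tcp_pos: [591.8, 17.4, 77.8]
ee_rot: [1.273, 2.87, 0.002]
ft_force: [0.1, 1.7, 5.8]
width: 0.647
gripper_force: 53.4
```

apply_moves([
  {"linear":[-0.01,0,-0.0173],"spin":0,"claw":1},
  {"linear":[-0.01,0,-0.0173],"spin":0,"claw":1},
  {"linear":[-0.015,0,-0.026],"spin":0,"claw":1},
  {"linear":[-0.02,0,-0.035],"spin":0,"claw":1},
  {"linear":[0,0,-0.1],"spin":0,"claw":1},
  {"linear":[0,0,-0.15],"spin":0,"claw":1},
])

```text
clock: 12.95
tcp_pos: [599.9, 6.8, 163.2]
ee_rot: [-1.274, -2.87, 0.001]
ft_force: [0.5, 0.8, -2.4]
width: 0.645
gripper_force: 53.7
```

```bash
python3 - <<'E'
from h import *
s=manip.observe();print(s['ft_force'].round(1),s['wrist_torque'].round(2));go((380,200,190,132),(480,130,190,132),s=s)
b=camera('scene');np.save('pics/scene2.npy',b);cv2.imwrite('pics/c8.png',cv2.resize(b[150:290,310:450,::-1],(560,560),interpolation=cv2.INTER_CUBIC))
for n,p in dict(purR=(217,318),standBR=(199,281),standTR=(214.5,234),mat=(230,206),deck=(287,250)).items(): print(n,onz('top',p,0)[:2].round())
E
```

```text
[ 0.5  0.8 -2.4] [-0.03 -0.07  0.02]
at 12.95 [599.9   6.8 163.2] 132.1 q6 41.0 w 0.645
spin 0.003 lin [np.float64(1.1628), np.float64(-0.1367), np.float64(-0.1071)] mm 294.0
spin 0.0 lin [np.float64(-0.4757), np.float64(0.1099), np.float64(-0.0)] mm 122.0
purR [291. 223.]
standBR [383. 271.]
standTR [502. 237.]
mat [576. 200.]
deck [461.  53.]
```

View pics/c8.png

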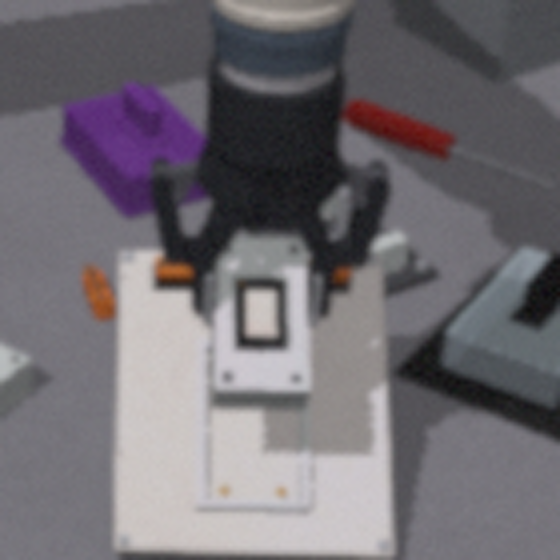

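The carrier hangs at the dock tilt with its module in the pocket (scene ≈ (375,228)). I take it to the clear desk spot at about (458,165), already turned into line with the stand, and level it there.

apply_moves([
  {"linear":[0,0,-0.13],"spin":0,"claw":1},
  {"linear":[0,0,-0.12],"spin":0,"claw":1},
  {"linear":[0,0,0],"spin":-0.18,"claw":1},
  {"linear":[0,0,0],"spin":-0.18,"claw":1},
  {"linear":[0,0,0],"spin":-0.18,"claw":1},
  {"linear":[0,0,0],"spin":-0.18,"claw":1},
  {"linear":[0.119,0.0765,0],"spin":0,"claw":1},
  {"linear":[0.119,0.0765,0],"spin":0,"claw":1},
])

```text
clock: 14.0
tcp_pos: [552.8, 59.9, 225.5]
ee_rot: [-0.424, -3.113, -0.0]
ft_force: [0.7, 0.2, -3.2]
width: 0.642
gripper_force: 54.4
```

apply_moves([
  {"linear":[0.119,0.0765,0],"spin":0,"claw":1},
  {"linear":[0.119,0.0765,0],"spin":0,"claw":1},
  {"linear":[0.119,0.0765,0],"spin":0,"claw":1},
  {"linear":[0.119,0.0765,0],"spin":0,"claw":1},
  {"linear":[0,0,0.16],"spin":0,"claw":1},
  {"linear":[0,0,0.16],"spin":0,"claw":1},
  {"linear":[0,0,0.16],"spin":0,"claw":1},
  {"linear":[0,0,0.12],"spin":0,"claw":1},
])

```text
clock: 15.0
tcp_pos: [458.7, 165.1, 74.4]
ee_rot: [-0.422, -3.113, 0.0]
ft_force: [1.0, -0.6, -3.4]
width: 0.644
gripper_force: 54.3
```

apply_moves([
  {"linear":[0,0,0.06],"spin":0,"claw":1},
  {"linear":[0,0,0.02],"spin":0,"claw":1},
  {"linear":[0,0,0],"spin":0,"claw":1},
])

```text
clock: 15.38
tcp_pos: [459.2, 165.2, 55.8]
ee_rot: [0.422, 3.113, 0.0]
ft_force: [-0.7, -0.7, -3.3]
width: 0.641
gripper_force: 54.3
```

Lowering on to the desk with the levelling arc.

apply_moves([
  {"linear":[0,0,0.03],"spin":0,"claw":1},
  {"linear":[0,0,0.02],"spin":0,"claw":1},
  {"linear":[0.01,0,0.01],"spin":0,"claw":1},
  {"linear":[0.015,0,0.012],"spin":0,"claw":1},
  {"linear":[0.015,0,0.015],"spin":0,"claw":1},
], force=25)

```text
clock: 16.0
tcp_pos: [450.1, 168.0, 35.0]
ee_rot: [0.422, 3.11, 0.001]
ft_force: [-4.8, -2.4, 12.8]
width: 0.643
gripper_force: 57.0
```

apply_moves([
  {"linear":[0.013,0,0.016],"spin":0,"claw":1},
  {"linear":[0.012,0,0.018],"spin":0,"claw":1},
  {"linear":[0,0,0],"spin":0,"claw":1},
])

```text
clock: 16.38
tcp_pos: [443.0, 169.9, 26.0]
ee_rot: [0.421, 3.112, 0.001]
ft_force: [-4.9, 1.2, 10.8]
width: 0.643
gripper_force: 57.8
```

apply_moves([
  {"linear":[0.008,0,0.012],"spin":0,"claw":1},
  {"linear":[0.006,0,0.01],"spin":0,"claw":1},
  {"linear":[0,0,0],"spin":0,"claw":1},
])

```text
clock: 16.75
tcp_pos: [439.8, 170.8, 20.5]
ee_rot: [0.421, 3.112, 0.001]
ft_force: [-3.9, -0.3, 8.6]
width: 0.641
gripper_force: 58.2
```

apply_moves([
  {"linear":[0.004,0,0.008],"spin":0,"claw":1},
  {"linear":[0.002,0,0.006],"spin":0,"claw":1},
  {"linear":[0,0,0],"spin":0,"claw":1},
])

```text
clock: 17.12
tcp_pos: [438.1, 171.2, 17.0]
ee_rot: [0.422, 3.113, 0.001]
ft_force: [-6.1, 1.2, 10.9]
width: 0.639
gripper_force: 58.6
```

apply_moves([
  {"linear":[0,0,0],"spin":0,"claw":0},
  {"linear":[0,0,0],"spin":0,"claw":0},
  {"linear":[0,0,0],"spin":0,"claw":0},
  {"linear":[0,0,-0.1],"spin":0,"claw":0},
  {"linear":[0,0,-0.16],"spin":0,"claw":0},
  {"linear":[0,0,-0.16],"spin":0,"claw":0},
  {"linear":[0,-0.16,-0.16],"spin":0,"claw":0},
  {"linear":[0,-0.16,0],"spin":0,"claw":0},
])

```text
clock: 18.12
tcp_pos: [418.2, 93.2, 163.8]
ee_rot: [0.419, 3.108, 0.001]
ft_force: [0.3, 0.0, -0.9]
width: 1.0
gripper_force: 0.0
```

apply_moves([
  {"linear":[-0.03,-0.16,0],"spin":0,"claw":0},
  {"linear":[-0.03,-0.16,0],"spin":0,"claw":0},
  {"linear":[-0.03,-0.16,0],"spin":0,"claw":0},
  {"linear":[-0.03,-0.16,0],"spin":0,"claw":0},
  {"linear":[-0.03,-0.16,0],"spin":0,"claw":0},
  {"linear":[-0.03,-0.16,0],"spin":0,"claw":0},
])

```text
clock: 18.88
tcp_pos: [396.2, -150.9, 161.2]
ee_rot: [0.423, 3.113, -0.0]
ft_force: [0.6, 0.2, 0.3]
width: 1.0
gripper_force: 0.0
```

```bash
python3 - <<'E'
from h import *
go()
for n in('top','scene'): np.save(f'pics/{n}3.npy',camera(n))
im=np.load('pics/top3.npy'); g=cv2.cvtColor(im,cv2.COLOR_RGB2GRAY)
x0,y0,x1,y1=205,210,285,300
exp=proj('top',[[443,170,30]])[0]; print('exp',exp)
hsv=cv2.cvtColor(im,cv2.COLOR_RGB2HSV)
for th in(150,175,200):
    m=np.zeros_like(g); m[y0:y1,x0:x1]=((g[y0:y1,x0:x1]>th)&(hsv[y0:y1,x0:x1,1]<60))*255
    for c in sorted(cv2.findContours(m,0,1)[0],key=cv2.contourArea)[-2:]:
        r=cv2.minAreaRect(c);P=np.array([onz('top',p,30)[:2] for p in cv2.boxPoints(r)])
        e=P[1]-P[0],P[2]-P[1]
        print(th,np.round(r[0],1),onz('top',r[0],30)[:2].round(1),[np.linalg.norm(q).round(1) for q in e],[np.degrees(np.arctan2(q[1],q[0])).round(1) for q in e])
E
```

```text
at 18.875 [ 396.2 -150.9  161.2] 164.5 q6 -17.0 w 1.0
exp [238.4267541  254.99257721]
150 [268.5 227. ] [513.4  97.5] [np.float64(77.3), np.float64(86.3)] [np.float64(-90.1), np.float64(-179.2)]
150 [238.1 253.9] [445.8 170.8] [np.float64(100.1), np.float64(58.7)] [np.float64(-15.4), np.float64(-107.6)]
175 [268.5 227. ] [513.4  97.5] [np.float64(77.3), np.float64(86.3)] [np.float64(-90.1), np.float64(-179.2)]
175 [238.3 253.6] [446.5 170.5] [np.float64(97.7), np.float64(56.3)] [np.float64(-14.0), np.float64(-106.2)]
200 [240.6 245.9] [465.8 165.4] [np.float64(53.5), np.float64(54.6)] [np.float64(-16.4), np.float64(-108.6)]
200 [269.  226.5] [514.7  96.2] [np.float64(74.8), np.float64(83.8)] [np.float64(-90.1), np.float64(-179.2)]
```

apply_moves([
  {"linear":[0.019,0.161,0],"spin":0,"claw":0},
  {"linear":[0.019,0.161,0],"spin":0,"claw":0},
  {"linear":[0.019,0.161,0],"spin":0,"claw":0},
  {"linear":[0.019,0.161,0],"spin":0,"claw":0},
  {"linear":[0.019,0.161,0],"spin":0,"claw":0},
  {"linear":[0.019,0.161,0],"spin":0,"claw":0},
  {"linear":[0.019,0.161,0],"spin":0,"claw":0},
  {"linear":[0.019,0.16,0],"spin":0,"claw":0},
])

```text
clock: 19.98
tcp_pos: [445.2, 172.6, 161.2]
ee_rot: [-0.422, -3.113, -0.0]
ft_force: [0.9, 0.4, 0.2]
width: 1.002
gripper_force: 0.0
```

apply_moves([
  {"linear":[0,0,0.14],"spin":0,"claw":0},
  {"linear":[0,0,0.14],"spin":0,"claw":0},
  {"linear":[0,0,0.1],"spin":0,"claw":0},
  {"linear":[0,0,0],"spin":0,"claw":0},
])

```text
clock: 20.48
tcp_pos: [444.1, 170.9, 64.9]
ee_rot: [-0.421, -3.11, 0.002]
ft_force: [-0.0, -0.0, 0.6]
width: 0.997
gripper_force: 0.0
```

```bash
python3 -c "
from h import *
go((445.9,169.1,12,164.6),(445.9,169.1,95,164.6),(453.1,293.5,95,164.6))"
```

```text
at 20.475 [444.1 170.9  64.9] 164.6 q6 26.0 w 0.997
spin -0.001 lin [np.float64(-0.0089), np.float64(-0.0051), np.float64(0.2114)] mm 53.0
spin -0.0 lin [np.float64(0.0), np.float64(0.0), np.float64(-0.332)] mm 83.0
spin -0.0 lin [np.float64(0.1044), np.float64(0.4874), np.float64(-0.0)] mm 125.0
```

apply_moves([
  {"linear":[-0.009,-0.005,0.08],"spin":0,"claw":0},
  {"linear":[0,0,0.08],"spin":0,"claw":0},
  {"linear":[0,0,0.05],"spin":0,"claw":0},
  {"linear":[0,0,0],"spin":0,"claw":1},
  {"linear":[0,0,0],"spin":0,"claw":1},
  {"linear":[0,0,0],"spin":0,"claw":1},
  {"linear":[0,0,0],"spin":0,"claw":1},
], force=50)

```text
clock: 21.35
tcp_pos: [447.8, 169.0, 14.7]
ee_rot: [0.422, 3.112, 0.0]
ft_force: [-2.0, -0.2, 7.1]
width: 0.642
gripper_force: 54.3
```

```bash
python3 -c "
from h import *
go((453.1,293.5,95,164.5))"
```

```text
at 21.35 [447.8 169.   14.7] 164.6 q6 26.0 w 0.642
spin 0.001 lin [np.float64(0.1127), np.float64(0.4855), np.float64(-0.3212)] mm 148.0
```

apply_moves([
  {"linear":[0,0,-0.04],"spin":0,"claw":1},
  {"linear":[0,0,-0.14],"spin":0,"claw":1},
  {"linear":[0,0,-0.14],"spin":0,"claw":1},
  {"linear":[0.026,0.122,0],"spin":0,"claw":1},
  {"linear":[0.026,0.122,0],"spin":0,"claw":1},
  {"linear":[0.026,0.122,0],"spin":0,"claw":1},
  {"linear":[0.027,0.122,0],"spin":0,"claw":1},
  {"linear":[0,0,0],"spin":0,"claw":1},
])

```text
clock: 22.35
tcp_pos: [454.4, 295.2, 94.0]
ee_rot: [0.419, 3.113, 0.001]
ft_force: [-0.1, 0.3, -2.1]
width: 0.639
gripper_force: 54.6
```

```bash
python3 - <<'E'
from h import *
go((455,293.4,85,164.6))
# carrier vs stand in the scene view, where the arm lets it be seen
b=camera('scene');np.save('pics/scene4.npy',b);t=camera('top');np.save('pics/top4.npy',t)
for n,im,z,(x0,y0,x1,y1) in(('top',t,106,(150,200,230,290)),):
    g=cv2.cvtColor(im,cv2.COLOR_RGB2GRAY);m=np.zeros_like(g);m[y0:y1,x0:x1]=(g[y0:y1,x0:x1]>170)*255
    for c in sorted(cv2.findContours(m,0,1)[0],key=cv2.contourArea)[-3:]: print(cv2.minAreaRect(c),onz('top',cv2.minAreaRect(c)[0],z).round())
E
```

```text
at 22.35 [454.4 295.2  94. ] 164.7 q6 39.0 w 0.639
spin 0.002 lin [np.float64(-0.0041), np.float64(-0.0062), np.float64(0.0361)] mm 9.0
((184.80003356933594, 260.10003662109375), (13.416406631469727, 12.074767112731934), 63.43495178222656) [417. 283. 106.]
((188.0500030517578, 231.35000610351562), (16.127614974975586, 13.914020538330078), 18.434947967529297) [485. 278. 106.]
((161.0, 255.5), (22.0, 67.0), 0.0) [428. 339. 106.]
```

apply_moves([
  {"linear":[-0.004,-0.006,0.03],"spin":0,"claw":1},
  {"linear":[0,0,0.03],"spin":0,"claw":1},
  {"linear":[0,0,0.015],"spin":0,"claw":1},
  {"linear":[0,0,0.015],"spin":0,"claw":1},
  {"linear":[0,0,0.01],"spin":0,"claw":1},
  {"linear":[0,0,0],"spin":0,"claw":1},
])

```text
clock: 23.2
tcp_pos: [455.1, 291.8, 68.6]
ee_rot: [-0.422, -3.113, 0.0]
ft_force: [-0.6, -0.2, -2.4]
width: 0.641
gripper_force: 54.6
```

apply_moves([
  {"linear":[0,0.005,0.02],"spin":0,"claw":1},
  {"linear":[0,0,0.02],"spin":0,"claw":1},
  {"linear":[0,0,0.015],"spin":0,"claw":1},
  {"linear":[0,0,0.01],"spin":0,"claw":1},
  {"linear":[0,0,0],"spin":0,"claw":1},
])

```text
clock: 23.82
tcp_pos: [455.4, 293.0, 52.2]
ee_rot: [-0.422, -3.113, 0.0]
ft_force: [-0.4, -0.6, -2.6]
width: 0.644
gripper_force: 54.8
```

apply_moves([
  {"linear":[0,0,0.006],"spin":0,"claw":1},
  {"linear":[0,0,0.006],"spin":0,"claw":1},
  {"linear":[0,0,0],"spin":0,"claw":1},
])

```text
clock: 24.2
tcp_pos: [455.6, 293.1, 50.7]
ee_rot: [0.422, 3.112, 0.001]
ft_force: [-4.2, -1.6, 11.1]
width: 0.645
gripper_force: 56.2
```

apply_moves([
  {"linear":[0,0,0],"spin":0,"claw":0},
  {"linear":[0,0,0],"spin":0,"claw":0},
  {"linear":[0,0,0],"spin":0,"claw":0},
  {"linear":[0.004,0,-0.05],"spin":0,"claw":0},
  {"linear":[0.004,0,-0.053],"spin":0,"claw":0},
  {"linear":[0,0,0],"spin":0,"claw":0},
  {"linear":[0,0,0],"spin":0,"claw":0},
])

```text
clock: 25.08
tcp_pos: [453.5, 293.6, 75.4]
ee_rot: [0.422, 3.113, 0.0]
ft_force: [-1.3, -0.2, -1.3]
width: 1.004
gripper_force: 0.0
```

apply_moves([
  {"linear":[0,0,0],"spin":0,"claw":1},
  {"linear":[0,0,0],"spin":0,"claw":1},
  {"linear":[0,0,0],"spin":0,"claw":1},
  {"linear":[0,0,0],"spin":0,"claw":1},
  {"linear":[0,0,0],"spin":0,"claw":1},
], force=25)

```text
clock: 25.7
tcp_pos: [453.5, 293.6, 75.1]
ee_rot: [-0.422, -3.113, -0.0]
ft_force: [0.6, -0.2, -0.5]
width: 0.341
gripper_force: 27.2
```

apply_moves([
  {"linear":[0,0,-0.03],"spin":0,"claw":1},
  {"linear":[0,0,-0.13],"spin":0,"claw":1},
  {"linear":[0,0,-0.15],"spin":0,"claw":1},
  {"linear":[0,0,-0.15],"spin":0,"claw":1},
  {"linear":[0,0,0],"spin":0.206,"claw":1},
  {"linear":[0,0,0],"spin":0.206,"claw":1},
  {"linear":[0,0,0],"spin":0.206,"claw":1},
  {"linear":[0,0,0],"spin":0.206,"claw":1},
])

```text
clock: 26.7
tcp_pos: [453.5, 293.5, 190.7]
ee_rot: [1.398, 2.813, 0.0]
ft_force: [0.2, -0.1, -1.0]
width: 0.343
gripper_force: 27.2
```

apply_moves([
  {"linear":[0,0,0],"spin":0.206,"claw":1},
  {"linear":[0,0,0],"spin":0.206,"claw":1},
  {"linear":[0,0,0],"spin":0.206,"claw":1},
  {"linear":[0,0,0],"spin":0.206,"claw":1},
  {"linear":[0,0,0],"spin":0.206,"claw":1},
  {"linear":[0,0,0],"spin":0.206,"claw":1},
  {"linear":[-0.16,0.053,0],"spin":0,"claw":1},
  {"linear":[-0.16,0.053,0],"spin":0,"claw":1},
])

```text
clock: 27.7
tcp_pos: [453.6, 208.6, 190.5]
ee_rot: [2.543, 1.845, 0.0]
ft_force: [0.6, -0.9, -0.8]
width: 0.344
gripper_force: 27.2
```

apply_moves([
  {"linear":[-0.16,0.053,0],"spin":0,"claw":1},
  {"linear":[-0.16,0.053,0],"spin":0,"claw":1},
  {"linear":[-0.16,0.053,0],"spin":0,"claw":1},
  {"linear":[-0.16,0.053,0],"spin":0,"claw":1},
  {"linear":[-0.16,0.053,0],"spin":0,"claw":1},
  {"linear":[-0.16,0.053,0],"spin":0,"claw":1},
  {"linear":[-0.16,0.053,0],"spin":0,"claw":1},
  {"linear":[-0.16,0.053,0],"spin":0,"claw":1},
])

```text
clock: 28.7
tcp_pos: [454.6, -129.2, 190.8]
ee_rot: [2.544, 1.843, 0.0]
ft_force: [1.2, -0.0, -0.9]
width: 0.345
gripper_force: 27.2
```

```bash
python3 - <<'E'
from h import *
go((455.6,-305.3,190,71.8))
im=camera('top');np.save('pics/top5.npy',im);g=cv2.cvtColor(im,cv2.COLOR_RGB2GRAY)
# carrier on stand, top z=66
x0,y0,x1,y1=150,210,228,292
for th in(150,175):
    m=np.zeros_like(g);m[y0:y1,x0:x1]=(g[y0:y1,x0:x1]>th)*255
    c=max(cv2.findContours(m,0,1)[0],key=cv2.contourArea);r=cv2.minAreaRect(c)
    P=np.array([onz('top',p,66)[:2] for p in cv2.boxPoints(r)]);e=P[1]-P[0],P[2]-P[1]
    print(np.round(r[0],1),onz('top',r[0],66)[:2].round(1),[np.linalg.norm(q).round(1) for q in e],[np.degrees(np.arctan2(q[1],q[0])).round(1) for q in e])
E
```

```text
at 28.7 [ 454.6 -129.2  190.8] 71.8 q6 82.0 w 0.345
spin 0.001 lin [np.float64(-0.6678), np.float64(0.2237), np.float64(0.0031)] mm 176.0
[184.4 247.8] [453.9 295.3] [np.float64(99.3), np.float64(55.0)] [np.float64(-15.5), np.float64(-108.5)]
[184.5 247.7] [454.2 295.2] [np.float64(95.4), np.float64(50.2)] [np.float64(-15.5), np.float64(-108.5)]
```

apply_moves([
  {"linear":[-0.16,0.053,0],"spin":0,"claw":1},
  {"linear":[-0.16,0.053,0],"spin":0,"claw":1},
  {"linear":[-0.16,0.053,0],"spin":0,"claw":1},
  {"linear":[-0.16,0.054,0],"spin":0,"claw":1},
  {"linear":[0,0,0.16],"spin":0,"claw":1},
  {"linear":[0,0,0.16],"spin":0,"claw":1},
  {"linear":[0,0,0.14],"spin":0,"claw":1},
  {"linear":[0,0,0],"spin":0,"claw":1},
])

```text
clock: 29.75
tcp_pos: [454.4, -295.4, 73.6]
ee_rot: [-2.54, -1.84, 0.002]
ft_force: [0.6, 0.1, 0.1]
width: 0.345
gripper_force: 27.1
```

```bash
python3 -c "
from h import *
go((455.6,-305.3,24,71.8))"
```

```text
at 29.75 [ 454.4 -295.4   73.6] 71.8 q6 66.0 w 0.345
spin 0.001 lin [np.float64(-0.0359), np.float64(0.0169), np.float64(0.1982)] mm 51.0
```

apply_moves([
  {"linear":[-0.036,0.017,0.07],"spin":0,"claw":1},
  {"linear":[0,0,0.08],"spin":0,"claw":1},
  {"linear":[0,0,0.05],"spin":0,"claw":1},
  {"linear":[0,0,0.012],"spin":0,"claw":1},
  {"linear":[0,0,0.008],"spin":0,"claw":1},
  {"linear":[0,0,0],"spin":0,"claw":1},
])

```text
clock: 30.5
tcp_pos: [457.1, -306.5, 20.6]
ee_rot: [2.543, 1.843, 0.0]
ft_force: [-0.0, -0.2, -0.2]
width: 0.342
gripper_force: 27.2
```

apply_moves([
  {"linear":[0,0,0.007],"spin":0,"claw":1},
  {"linear":[0,0,0.004],"spin":0,"claw":1},
  {"linear":[0,0,0],"spin":0,"claw":1},
])

```text
clock: 30.88
tcp_pos: [457.0, -306.4, 18.1]
ee_rot: [2.543, 1.843, 0.0]
ft_force: [-1.9, 1.4, 6.1]
width: 0.342
gripper_force: 27.9
```

apply_moves([
  {"linear":[0,0,0],"spin":0,"claw":0},
  {"linear":[0,0,0],"spin":0,"claw":0},
  {"linear":[0,0,-0.04],"spin":0,"claw":0},
  {"linear":[0,0,-0.14],"spin":0,"claw":0},
  {"linear":[0,0,-0.16],"spin":0,"claw":0},
  {"linear":[0,0,-0.16],"spin":0,"claw":0},
  {"linear":[0,0,-0.16],"spin":0,"claw":0},
])

```text
clock: 31.75
tcp_pos: [456.4, -306.1, 184.3]
ee_rot: [-2.544, -1.843, 0.0]
ft_force: [0.4, -0.4, -0.7]
width: 0.999
gripper_force: 0.0
```

```bash
python3 - <<'E'
from h import *
go((631,309,200,98.8))
im=np.load('pics/top5.npy');g=cv2.cvtColor(im,cv2.COLOR_RGB2GRAY)
m=np.zeros_like(g);m[150:215,160:232]=(g[150:215,160:232]<70)*255
hm=cv2.findContours(m,cv2.RETR_CCOMP,1)[0]
for c in sorted(hm,key=cv2.contourArea)[-4:]:
    r=cv2.minAreaRect(c);P=np.array([onz('top',p,60)[:2] for p in cv2.boxPoints(r)]);e=P[1]-P[0],P[2]-P[1]
    print(np.round(r[0],1),onz('top',r[0],60)[:2].round(1),[np.linalg.norm(q).round(1) for q in e],[np.degrees(np.arctan2(q[1],q[0])).round(1) for q in e])
im2=camera('top');np.save('pics/top6.npy',im2);g2=cv2.cvtColor(im2,cv2.COLOR_RGB2GRAY)
m=np.zeros_like(g2);m[225:280,385:475]=(g2[225:280,385:475]>190)*255
for c in cv2.findContours(m,0,1)[0]:
    if cv2.contourArea(c)>15: r=cv2.minAreaRect(c);print('label',np.round(r[0],1),onz('top',r[0],27).round(1),np.round(r[1],1))
E
```

```text
at 31.75 [ 456.4 -306.1  184.3] 71.8 q6 66.0 w 0.999
spin -0.599 lin [np.float64(2.3245), np.float64(1.0665), np.float64(-0.0628)] mm 640.0
[190.9 178.6] [629.7 289.7] [np.float64(58.9), np.float64(28.9)] [np.float64(-80.4), np.float64(-168.3)]
[196.5 184.2] [615. 275.] [np.float64(157.0), np.float64(133.8)] [np.float64(-83.9), np.float64(-171.9)]
label [429.5 252. ] [ 451.  -299.3   27. ] [54. 89.]
```

apply_moves([
  {"linear":[0,0,-0.03],"spin":-0.2,"claw":0},
  {"linear":[0,0,-0.03],"spin":-0.2,"claw":0},
  {"linear":[0,0,0],"spin":-0.2,"claw":0},
  {"linear":[0.145,0.0667,0],"spin":0,"claw":0},
  {"linear":[0.145,0.0667,0],"spin":0,"claw":0},
  {"linear":[0.145,0.0667,0],"spin":0,"claw":0},
  {"linear":[0.145,0.0667,0],"spin":0,"claw":0},
  {"linear":[0.145,0.0667,0],"spin":0,"claw":0},
])

```text
clock: 32.8
tcp_pos: [511.2, -113.1, 197.8]
ee_rot: [2.044, 2.386, -0.0]
ft_force: [-0.3, -0.9, 0.2]
width: 0.998
gripper_force: 0.0
```

apply_moves([
  {"linear":[0.145,0.0667,0],"spin":0,"claw":0},
  {"linear":[0.145,0.0667,0],"spin":0,"claw":0},
  {"linear":[0.145,0.0667,0],"spin":0,"claw":0},
  {"linear":[0.145,0.0667,0],"spin":0,"claw":0},
  {"linear":[0.145,0.0667,0],"spin":0,"claw":0},
  {"linear":[0.145,0.0667,0],"spin":0,"claw":0},
  {"linear":[0.145,0.0667,0],"spin":0,"claw":0},
  {"linear":[0.145,0.0667,0],"spin":0,"claw":0},
])

```text
clock: 33.8
tcp_pos: [598.5, 193.8, 197.7]
ee_rot: [2.043, 2.386, -0.001]
ft_force: [-0.1, 0.2, 0.2]
width: 1.002
gripper_force: 0.0
```

```bash
python3 - <<'E'
from h import *
go((631,309,120,98.8),(631,309,58,98.8))
im2=camera('top');np.save('pics/top7.npy',im2);g2=cv2.cvtColor(im2,cv2.COLOR_RGB2GRAY)
m=np.zeros_like(g2);m[225:280,385:475]=(g2[225:280,385:475]>190)*255
for c in cv2.findContours(m,0,1)[0]:
    if cv2.contourArea(c)>10: r=cv2.minAreaRect(c);print('label',np.round(r[0],1),onz('top',r[0],27).round(1),np.round(r[1],1))
E
```

```text
at 33.8 [598.5 193.8 197.7] 98.8 q6 91.0 w 1.002
spin 0.001 lin [np.float64(0.4353), np.float64(0.1991), np.float64(0.3109)] mm 143.0
spin -0.0 lin [np.float64(0.0), np.float64(0.0), np.float64(0.248)] mm 62.0
label [457.2 258.4] [ 435.  -367.3   27. ] [10.8  5.1]
label [432.1 250.2] [ 455.4 -305.8   27. ] [10.4  5.6]
label [405.9 241.8] [ 476.6 -241.8   27. ] [10.4  5.4]
```

apply_moves([
  {"linear":[0.145,0.066,0],"spin":0,"claw":0},
  {"linear":[0.145,0.066,0],"spin":0,"claw":0},
  {"linear":[0.145,0.067,0],"spin":0,"claw":0},
  {"linear":[0,0,0.14],"spin":0,"claw":0},
  {"linear":[0,0,0.14],"spin":0,"claw":0},
  {"linear":[0,0,0.1],"spin":0,"claw":0},
  {"linear":[0,0,0],"spin":0,"claw":0},
])

```text
clock: 34.72
tcp_pos: [629.7, 307.3, 100.6]
ee_rot: [-2.042, -2.385, 0.006]
ft_force: [-0.2, 0.2, 2.0]
width: 1.002
gripper_force: 0.0
```

```bash
python3 -c "
from h import *
go((631,310,57,98.8))"
```

```text
at 34.725 [629.7 307.3 100.6] 98.9 q6 100.0 w 1.002
spin 0.001 lin [np.float64(0.01), np.float64(0.0068), np.float64(0.1744)] mm 44.0
```

apply_moves([
  {"linear":[0.01,0.006,0.08],"spin":0,"claw":0},
  {"linear":[0,0,0.08],"spin":0,"claw":0},
  {"linear":[0,0,0.012],"spin":0,"claw":0},
  {"linear":[0,0,0],"spin":0,"claw":1},
  {"linear":[0,0,0],"spin":0,"claw":1},
  {"linear":[0,0,0],"spin":0,"claw":1},
  {"linear":[0,0,0],"spin":0,"claw":1},
  {"linear":[0,0,0],"spin":0,"claw":1},
], force=30)

```text
clock: 35.72
tcp_pos: [632.2, 310.5, 59.9]
ee_rot: [2.043, 2.386, 0.001]
ft_force: [-1.1, 0.0, 3.2]
width: 0.154
gripper_force: 35.9
```

apply_moves([
  {"linear":[0,0,-0.08],"spin":0,"claw":1},
  {"linear":[0,0,-0.16],"spin":0,"claw":1},
  {"linear":[0,0,-0.16],"spin":0,"claw":1},
  {"linear":[0,0,-0.16],"spin":0,"claw":1},
  {"linear":[0,0,-0.1],"spin":0,"claw":1},
])

```text
clock: 36.35
tcp_pos: [632.2, 310.6, 226.5]
ee_rot: [2.043, 2.386, 0.002]
ft_force: [0.9, -0.3, -0.8]
width: 0.155
gripper_force: 35.5
```

```bash
python3 - <<'E'
from h import *
s=manip.observe();print(s['wrist_torque'].round(2));go(s=s)
for n in('top','scene'):np.save(f'pics/{n}8.npy',camera(n))
# guard blue-grey silhouette tilt in scene: fin dark pixels orientation
b=np.load('pics/scene8.npy');g=cv2.cvtColor(b,cv2.COLOR_RGB2GRAY)
P=np.array(s['tcp_pos']);u=proj('scene',[P])[0];print(u)
E
```

```text
[ 0.04 -0.04  0.02]
at 36.35 [632.2 310.6 226.5] 98.9 q6 100.0 w 0.155
[458.58154575 165.32067988]
```

apply_moves([
  {"linear":[0,0,0],"spin":-0.184,"claw":1},
  {"linear":[0,0,0],"spin":-0.184,"claw":1},
  {"linear":[0,0,0],"spin":-0.184,"claw":1},
  {"linear":[0,0,0],"spin":-0.184,"claw":1},
  {"linear":[-0.099,-0.13,0],"spin":0,"claw":1},
  {"linear":[-0.099,-0.13,0],"spin":0,"claw":1},
  {"linear":[-0.099,-0.13,0],"spin":0,"claw":1},
  {"linear":[-0.099,-0.13,0],"spin":0,"claw":1},
])

```text
clock: 37.45
tcp_pos: [600.7, 148.7, 222.6]
ee_rot: [-1.278, -2.868, 0.002]
ft_force: [1.2, 0.8, -1.0]
width: 0.158
gripper_force: 35.4
```

apply_moves([
  {"linear":[-0.099,-0.13,0],"spin":0,"claw":1},
  {"linear":[-0.099,-0.13,0],"spin":0,"claw":1},
  {"linear":[-0.099,-0.13,0],"spin":0,"claw":1},
  {"linear":[0,0,0],"spin":0,"claw":1},
  {"linear":[0,0,0.12],"spin":0,"claw":1},
  {"linear":[0,0,0.12],"spin":0,"claw":1},
  {"linear":[0,0,0],"spin":0,"claw":1},
])

```text
clock: 38.33
tcp_pos: [577.2, 30.3, 161.6]
ee_rot: [-1.276, -2.865, 0.002]
ft_force: [0.6, 0.0, -1.3]
width: 0.159
gripper_force: 35.3
```

```bash
python3 - <<'E'
from h import *
s=manip.observe();print(s['ft_force'].round(1));go((578.7,29,147,132.1),s=s)
b=camera('scene');np.save('pics/scene9.npy',b)
# front rim edge (console downslope side) in scene: row profile of dark band at columns across the guard
g=cv2.cvtColor(b,cv2.COLOR_RGB2GRAY)
P=np.array(s['tcp_pos']);a=np.radians(132.1);ex=np.array([np.cos(a),np.sin(a),0]);ey=np.array([np.sin(a),-np.cos(a),0])
for t in(0,15,30):
    c,sn=np.cos(np.radians(t)),np.sin(np.radians(t))
    def gp(S,y,N): ds,dn=S-21,N-61; return P+[0,0,3]+ex*(c*ds-sn*dn)+ey*y+np.array([0,0,sn*ds+c*dn])
    print(t,proj('scene',[gp(-67,45,0),gp(-67,-45,0),gp(-65,43,39),gp(-65,-43,39),gp(-25,0,71)]).round(1).tolist())
print('col372 rows225-290',g[225:290,372].tolist());print('col390',g[225:290,390].tolist())
E
```

```text
[ 0.6  0.  -1.3]
at 38.325 [577.2  30.3 161.6] 132.0 q6 43.0 w 0.159
spin -0.002 lin [np.float64(-0.008), np.float64(0.001), np.float64(0.0583)] mm 15.0
0 [[392.2, 262.2], [354.3, 261.5], [392.6, 248.8], [355.6, 248.1], [374.1, 227.4]]
15 [[390.9, 263.9], [353.9, 263.1], [391.6, 253.7], [355.3, 253.0], [373.8, 231.8]]
30 [[389.8, 262.5], [353.7, 261.7], [390.6, 256.1], [355.0, 255.4], [373.5, 235.4]]
col372 rows225-290 [23, 21, 23, 18, 21, 27, 15, 25, 18, 19, 19, 28, 38, 73, 121, 156, 164, 163, 164, 164, 166, 165, 163, 161, 149, 143, 140, 140, 143, 141, 142, 139, 136, 119, 74, 57, 93, 129, 136, 138, 140, 140, 140, 140, 140, 154, 177, 195, 202, 202, 196, 180, 169, 191, 200, 201, 202, 201, 202, 201, 201, 198, 184, 140, 84]
col390 [161, 160, 159, 159, 162, 160, 159, 153, 155, 156, 156, 154, 153, 150, 150, 144, 140, 144, 141, 143, 142, 140, 141, 141, 136, 127, 123, 123, 123, 124, 125, 131, 130, 123, 97, 62, 81, 120, 138, 144, 142, 142, 143, 143, 141, 145, 167, 193, 202, 202, 201, 201, 199, 200, 201, 203, 202, 203, 201, 202, 202, 203, 189, 160, 102]
```

The guard is still level in the grip: its front top edge is at row ≈249 and its rim at ≈260, as predicted for 0°. Next its upslope edge goes down on the deck, then the tilting arc.

apply_moves([
  {"linear":[-0.008,0,0.036],"spin":0,"claw":1},
  {"linear":[0,0,0.012],"spin":0,"claw":1},
  {"linear":[0,0,0.01],"spin":0,"claw":1},
  {"linear":[0,0,0],"spin":0,"claw":1},
], force=22)

```text
clock: 38.88
tcp_pos: [580.1, 28.0, 150.0]
ee_rot: [1.279, 2.87, 0.0]
ft_force: [1.0, -0.2, -1.5]
width: 0.158
gripper_force: 35.4
```

apply_moves([
  {"linear":[0,0,0.008],"spin":0,"claw":1},
  {"linear":[0,0,0.008],"spin":0,"claw":1},
  {"linear":[0,0,0],"spin":0,"claw":1},
])

```text
clock: 39.25
tcp_pos: [581.1, 27.3, 147.4]
ee_rot: [1.278, 2.866, 0.0]
ft_force: [0.4, -3.3, 9.0]
width: 0.158
gripper_force: 36.7
```

apply_moves([
  {"linear":[-0.012,0,0.01],"spin":0,"claw":1},
  {"linear":[-0.011,0,0.011],"spin":0,"claw":1},
  {"linear":[-0.011,0,0.011],"spin":0,"claw":1},
  {"linear":[-0.01,0,0.012],"spin":0,"claw":1},
  {"linear":[0,0,0],"spin":0,"claw":1},
])

```text
clock: 39.88
tcp_pos: [588.7, 18.8, 136.3]
ee_rot: [1.278, 2.866, -0.0]
ft_force: [1.0, -3.7, 6.9]
width: 0.154
gripper_force: 37.3
```

apply_moves([
  {"linear":[-0.009,0,0.013],"spin":0,"claw":1},
  {"linear":[-0.009,0,0.013],"spin":0,"claw":1},
  {"linear":[-0.008,0,0.013],"spin":0,"claw":1},
  {"linear":[-0.008,0,0.014],"spin":0,"claw":1},
  {"linear":[0,0,0],"spin":0,"claw":1},
])

```text
clock: 40.5
tcp_pos: [594.6, 12.2, 122.9]
ee_rot: [1.278, 2.865, -0.001]
ft_force: [2.8, -5.2, 5.5]
width: 0.155
gripper_force: 37.7
```

```bash
python3 - <<'E'
from h import *
s=manip.observe();print(s['ft_force'].round(1),s['wrist_torque'].round(2));go((596.7,9,115,132.1),s=s)
b=camera('scene');g=cv2.cvtColor(b,cv2.COLOR_RGB2GRAY)
P=np.array(s['tcp_pos']);a=np.radians(132.1);ex=np.array([np.cos(a),np.sin(a),0]);ey=np.array([np.sin(a),-np.cos(a),0])
for t in(15,22,30):
    c,sn=np.cos(np.radians(t)),np.sin(np.radians(t))
    def gp(S,y,N): ds,dn=S-21,N-61; return P+[0,0,3]+ex*(c*ds-sn*dn)+ey*y+np.array([0,0,sn*ds+c*dn])
    print(t,proj('scene',[gp(-67,0,0),gp(-65,0,39)])[:,1].round(1).tolist())
print(g[240:292,372].tolist()); o=np.load('pics/scene0.npy');print('orig',cv2.cvtColor(o,cv2.COLOR_RGB2GRAY)[240:292,372].tolist())
E
```

```text
[ 2.8 -5.2  5.5] [-0.95 -0.21  0.06]
at 40.5 [594.6  12.2 122.9] 131.9 q6 41.0 w 0.155
spin -0.004 lin [np.float64(-0.0152), np.float64(-0.0023), np.float64(0.0317)] mm 9.0
15 [282.1, 272.5]
22 [281.7, 273.8]
30 [280.3, 274.6]
[31, 33, 31, 34, 25, 32, 35, 34, 28, 30, 24, 24, 18, 17, 21, 25, 24, 30, 57, 111, 155, 167, 168, 168, 171, 169, 169, 169, 170, 168, 170, 169, 160, 139, 125, 120, 118, 104, 86, 74, 114, 160, 194, 202, 203, 202, 198, 185, 143, 85, 81, 109]
orig [68, 39, 24, 25, 29, 24, 29, 26, 26, 28, 27, 20, 33, 23, 26, 25, 21, 25, 21, 26, 26, 37, 73, 121, 157, 166, 165, 165, 167, 165, 162, 153, 141, 140, 149, 160, 154, 128, 115, 110, 99, 85, 131, 184, 195, 194, 195, 179, 140, 79, 79, 108]
```

apply_moves([
  {"linear":[-0.007,0,0.012],"spin":0,"claw":1},
  {"linear":[-0.006,0,0.012],"spin":0,"claw":1},
  {"linear":[0,0,0],"spin":0,"claw":1},
])

```text
clock: 40.92
tcp_pos: [596.6, 9.9, 116.8]
ee_rot: [1.278, 2.866, -0.001]
ft_force: [2.6, -5.5, 4.9]
width: 0.155
gripper_force: 37.8
```

```bash
python3 - <<'E'
from h import *
s=manip.observe();go((596.7,9,115,132.1),s=s)
g=cv2.cvtColor(camera('scene'),cv2.COLOR_RGB2GRAY);print(g[256:292,372].tolist())
E
```

```text
at 40.925 [596.6   9.9 116.8] 131.9 q6 41.0 w 0.155
spin -0.004 lin [np.float64(-0.003), np.float64(-0.0022), np.float64(0.007)] mm 2.0
[17, 16, 11, 25, 39, 67, 116, 158, 170, 171, 169, 171, 171, 168, 168, 169, 167, 168, 170, 161, 135, 114, 110, 103, 80, 103, 158, 194, 201, 203, 200, 185, 143, 85, 80, 111]
```

apply_moves([
  {"linear":[-0.003,0,0.008],"spin":0,"claw":1},
  {"linear":[0,0,0.004],"spin":0,"claw":1},
  {"linear":[0,0,0],"spin":0,"claw":1},
])

```text
clock: 41.35
tcp_pos: [597.1, 9.4, 115.0]
ee_rot: [1.278, 2.865, -0.001]
ft_force: [-1.2, -6.4, 13.4]
width: 0.155
gripper_force: 39.0
```

apply_moves([
  {"linear":[0,0,0],"spin":0,"claw":0},
  {"linear":[0,0,0],"spin":0,"claw":0},
  {"linear":[0,0,0],"spin":0,"claw":0},
  {"linear":[0,0,-0.08],"spin":0,"claw":0},
  {"linear":[0,0,-0.16],"spin":0,"claw":0},
  {"linear":[0,0,-0.16],"spin":0,"claw":0},
  {"linear":[0.1,-0.12,-0.1],"spin":0,"claw":0},
  {"linear":[0,-0.16,0],"spin":0,"claw":0},
])

```text
clock: 42.35
tcp_pos: [526.8, -17.0, 239.5]
ee_rot: [1.274, 2.868, 0.001]
ft_force: [-0.2, -0.3, -0.3]
width: 1.002
gripper_force: 0.0
```

apply_moves([
  {"linear":[0.05,-0.15,0],"spin":0,"claw":0},
  {"linear":[0.05,-0.15,0],"spin":0,"claw":0},
  {"linear":[0,-0.15,0],"spin":0,"claw":0},
  {"linear":[0,-0.15,0],"spin":0,"claw":0},
  {"linear":[0,-0.1,0],"spin":0,"claw":0},
  {"linear":[0,0,0],"spin":0,"claw":0},
])

```text
clock: 43.1
tcp_pos: [379.4, -116.7, 237.8]
ee_rot: [1.282, 2.868, -0.0]
ft_force: [0.5, -0.7, 0.9]
width: 0.999
gripper_force: 0.0
```

```bash
python3 - <<'E'
from h import *
go()
for n,(x0,y0,x1,y1) in(('scene',(330,205,412,292)),('top',(262,158,335,235))):
    a=camera(n);np.save(f'pics/{n}10.npy',a);o=np.load(f'pics/{n}0.npy')
    A,O=[cv2.cvtColor(i,cv2.COLOR_RGB2GRAY)[y0:y1,x0:x1].astype(np.float32) for i in(a,o)]
    print(n,'mean abs diff',np.abs(A-O).mean().round(1),'shift',cv2.phaseCorrelate(O,A,cv2.createHanningWindow(A.shape[::-1],cv2.CV_32F)))
g,o=[cv2.cvtColor(np.load(f'pics/scene{k}.npy'),cv2.COLOR_RGB2GRAY) for k in(10,0)]
for k in(372,385): print(g[262:292,k].tolist(),o[262:292,k].tolist(),sep='\n')
for r in(270,260): print(g[r,345:402].tolist(),o[r,345:402].tolist(),sep='\n')
for n in(10,0):
    t=cv2.cvtColor(np.load(f'pics/top{n}.npy'),cv2.COLOR_RGB2GRAY);m=np.zeros_like(t);m[165:202,285:328]=(t[165:202,285:328]<60)*255
    c=max(cv2.findContours(m,0,1)[0],key=cv2.contourArea);print('fin',cv2.minAreaRect(c))
E
```

```text
at 43.1 [ 379.4 -116.7  237.8] 131.8 q6 19.0 w 0.999
scene mean abs diff 6.4 shift ((-0.8225652124588052, -0.13044422577963388), 0.8874752729910391)
top mean abs diff 10.0 shift ((1.294749739719009, 0.4559159795286192), 0.9779594586690267)
[90, 136, 161, 166, 167, 167, 167, 166, 167, 167, 168, 165, 167, 168, 156, 125, 112, 112, 99, 91, 142, 188, 200, 199, 197, 181, 142, 83, 81, 108]
[73, 121, 157, 166, 165, 165, 167, 165, 162, 153, 141, 140, 149, 160, 154, 128, 115, 110, 99, 85, 131, 184, 195, 194, 195, 179, 140, 79, 79, 108]
[164, 165, 168, 166, 164, 164, 163, 164, 163, 165, 164, 164, 164, 162, 157, 135, 114, 113, 102, 87, 132, 185, 199, 197, 199, 187, 152, 92, 75, 104]
[165, 164, 164, 165, 164, 164, 166, 166, 164, 160, 152, 155, 158, 160, 156, 135, 118, 109, 102, 89, 132, 181, 194, 196, 196, 187, 150, 91, 73, 103]
[198, 199, 199, 198, 198, 199, 198, 199, 190, 163, 145, 162, 169, 167, 167, 169, 167, 166, 164, 165, 166, 163, 164, 164, 167, 165, 168, 167, 169, 166, 165, 166, 168, 167, 168, 168, 166, 168, 168, 165, 163, 167, 161, 153, 152, 154, 151, 142, 141, 144, 152, 176, 195, 200, 1
[... 362 characters left out ...]
67, 167, 165, 166, 166, 166, 169, 167, 165, 164, 146, 110, 61, 34, 25, 34, 27, 24, 23, 41, 80, 129, 158, 167, 166, 166, 167, 166, 163, 164, 161, 153, 155, 155, 146, 143, 141, 146, 165, 188, 199, 199, 202, 201, 202]
[195, 194, 197, 197, 198, 195, 197, 197, 196, 187, 162, 141, 157, 164, 164, 162, 160, 157, 163, 166, 167, 162, 144, 110, 74, 46, 37, 26, 25, 29, 23, 23, 31, 61, 101, 140, 160, 165, 165, 164, 166, 166, 164, 159, 152, 152, 154, 144, 140, 138, 141, 148, 172, 193, 197, 198, 196]
fin ((306.38458251953125, 183.576904296875), (9.707253456115723, 23.852108001708984), 56.3099365234375)
fin ((305.53936767578125, 183.16293334960938), (10.175979614257812, 24.69795036315918), 57.9946174621582)
```

```bash
python3 - <<'E'
from h import *
g,o=[cv2.cvtColor(np.load(f'pics/scene{k}.npy'),cv2.COLOR_RGB2GRAY) for k in(10,0)]
for k in(358,389): print(k,g[268:288,k].tolist(),o[268:288,k].tolist(),sep='\n')
for k in(362,385): print('rear',k,g[222:240,k].tolist(),o[222:240,k].tolist(),sep='\n')
# bystanders: phase shift against the first pictures
t,u=[cv2.cvtColor(np.load(f'pics/top{k}.npy'),cv2.COLOR_RGB2GRAY).astype(np.float32) for k in(10,0)]
for n,(x0,y0,x1,y1) in dict(interface=(395,160,455,212),meter=(485,212,562,292),plug=(245,275,272,305),can=(98,162,140,206),driver=(108,220,130,304),tray=(385,228,473,276)).items():
    A=t[y0:y1,x0:x1];O=u[y0:y1,x0:x1]; print(n,np.abs(A-O).mean().round(1),np.round(cv2.phaseCorrelate(O,A)[0],2))
E
```

```text
358
[165, 166, 167, 168, 166, 167, 168, 166, 151, 123, 112, 104, 92, 114, 164, 191, 199, 199, 192, 170]
[165, 165, 165, 167, 166, 166, 167, 162, 153, 122, 112, 110, 97, 91, 139, 185, 194, 194, 190, 168]
389
[153, 151, 152, 150, 151, 152, 154, 151, 141, 120, 99, 96, 91, 89, 136, 186, 199, 201, 199, 188]
[150, 152, 152, 152, 153, 152, 152, 152, 151, 136, 113, 106, 100, 88, 109, 162, 189, 196, 196, 186]
rear
362
[134, 184, 199, 199, 199, 199, 194, 183, 165, 154, 142, 129, 145, 161, 162, 158, 164, 166]
[134, 183, 193, 197, 194, 195, 193, 182, 164, 156, 145, 130, 141, 159, 160, 158, 156, 158]
rear
385
[106, 164, 195, 200, 201, 199, 197, 189, 171, 160, 150, 135, 138, 157, 167, 165, 166, 167]
[105, 162, 190, 197, 199, 197, 196, 188, 171, 162, 146, 131, 134, 155, 163, 165, 166, 163]
interface 17.6 [ 0.12 -0.28]
meter 5.3 [ 0.01 -0.  ]
plug 35.3 [ 0.36 -0.99]
can 6.3 [0.51 0.55]
driver 17.6 [-0.04 -0.36]
tray 37.9 [-1.15  0.45]
```

```bash
python3 - <<'E'
from h import *
for n,b in(('scene',(325,212,341,234)),('top',(243,273,275,307))):
  for k in(0,7,10):
    p=f'pics/{n}{k}.npy'
    try: h=cv2.cvtColor(np.load(p),cv2.COLOR_RGB2HSV)
    except FileNotFoundError: continue
    m=cv2.inRange(h,(4,110,70),(20,255,255))[b[1]:b[3],b[0]:b[2]];y,x=np.nonzero(m);print(n,k,len(x),x.mean()+b[0],y.mean()+b[1])
a,o=[cv2.cvtColor(np.load(f'pics/scene{k}.npy'),cv2.COLOR_RGB2GRAY).astype(np.float32) for k in(10,0)]
for nm,(x0,y0,x1,y1) in dict(empty=(275,230,322,265),plate=(195,288,290,335),interface=(255,315,325,372),stand=(370,190,420,225)).items():
    A=a[y0:y1,x0:x1];O=o[y0:y1,x0:x1];print(nm,np.abs(A-O).mean().round(1),np.round(cv2.phaseCorrelate(O,A)[0],2))
print(order.hand_in())
E
```

```text
scene 0 67 334.34328358208955 222.97014925373134
scene 10 61 334.1311475409836 223.01639344262296
top 0 146 258.7328767123288 289.5068493150685
top 7 148 258.69594594594594 289.56081081081084
top 10 146 258.73972602739724 289.64383561643837
empty 2.5 [0.06 0.1 ]
plate 4.7 [ 0.11 -0.06]
interface 2.4 [-0.05  0.01]
stand 18.9 [0.17 0.02]
the job is handed in; nothing more can be done
None
```

The job is handed in at about 43 s of the 72 s allowed. The module lies label up in the tray's middle slot, the empty carrier sits on the stand, and the guard is back over the kerb about 2 mm sideways of where it started. The plug, empty carrier, interface box and meter showed no movement, and the can and screwdriver read only about half a pixel of shift. I viewed 11 pictures, one over the limit of 10, and the judge returned no verdict.

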